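Clear a broken mortar off the draining board

TASK

A porcelain mortar has broken on the draining board among the washed instrument baskets. Hang every basket by its handle on a hook of the drip rack, slide the cover of the broken-ware bin fully open to its stop, scrape all the shards off the board into the bin with the scraper block, never touching them with the fingers, then slide the cover fully shut. Stand the scraper back upright on the worktop, and leave the bottle, jar and plant alone.

Things in the scene. Friction and masses are not known exactly. Their poses are not given: they have to be found in the camera images.
- board: Stainless draining board, fixed. Origin on the worktop under the middle of its deck. Flat deck 240 mm in its x (-120 to +120) by 280 mm in its y (-140 to +140), surface 70 mm above the worktop. Rims 14 mm high, 6 mm thick along both x sides and the +y end; the -y end is an open lip over the mouth of the bin.
- bin: White bin for broken ware, fixed under the board's lip, axes parallel to the board's. Origin at the centre of its underside, on the worktop. Outside 268 (x) by 190 (y) by 62 mm high, walls 4 mm. Fixed deck over y = -95 to +2 mm; the mouth, y = +2 to +91, is beside the board's lip, 8 mm below the board's surface, shut by the sliding cover.
- cover (a joint): Grey sliding cover of the bin, 256 by 90 mm, 3 mm thick, 62 mm above the worktop. 0 = fully home, mouth shut; grows as it slides in the bin's -y direction, away from the board; 0.088 m = at its end stop, mouth fully open. Stays where it is left; 2 to 4 N to slide.
- cover_grip (a point): Centre of the black upright grip on the cover, near the edge far from the board: 70 mm along x, 14 mm thick in y, 65 to 97 mm above the worktop, free all round. Moves with the cover: at the bin's y = +11 mm when shut, -77 mm when open.
- rack: Steel drip rack, fixed: a rail 375 mm long (its y), 235 mm above the worktop, with four upturned hooks of 8 mm rod at y = -142.5, -47.5, 47.5, 142.5 mm that point to its -x. Each falls from the rail (x = 0) to x = -50 mm, where its top is 227 mm high (a handle rests here), and rises to a tip at x = -84, 255 mm high. Clear above; drip tray below. Origin on the worktop under mid-rail.
- basket0: Steel instrument basket (3 or 4 of four are present), standing on the board: box 76 mm (its x) by 46 mm (its y), 50 mm high, about 160 g, with a rigid high handle of 8 mm round rod: two uprights at x = -36 and +36 mm from the end walls and a straight level bar along x at 120 mm. Origin at the centre of its underside, z up. All baskets are alike.
- bar0 (a point): Middle of the handle bar of basket0, 120 mm above its underside; axes as the basket's (bar along x).
- basket1: Steel instrument basket (3 or 4 of four are present), standing on the board: box 76 mm (its x) by 46 mm (its y), 50 mm high, about 160 g, with a rigid high handle of 8 mm round rod: two uprights at x = -36 and +36 mm from the end walls and a straight level bar along x at 120 mm. Origin at the centre of its underside, z up. All baskets are alike.
- bar1 (a point): Middle of the handle bar of basket1, 120 mm above its underside; axes as the basket's (bar along x).
- basket2: Steel instrument basket (3 or 4 of four are present), standing on the board: box 76 mm (its x) by 46 mm (its y), 50 mm high, about 160 g, with a rigid high handle of 8 mm round rod: two uprights at x = -36 and +36 mm from the end walls and a straight level bar along x at 120 mm. Origin at the centre of its underside, z up. All baskets are alike.
- bar2 (a point): Middle of the handle bar of basket2, 120 mm above its underside; axes as the basket's (bar along x).
- basket3: Steel instrument basket (3 or 4 of four are present), standing on the board: box 76 mm (its x) by 46 mm (its y), 50 mm high, about 160 g, with a rigid high handle of 8 mm round rod: two uprights at x = -36 and +36 mm from the end walls and a straight level bar along x at 120 mm. Origin at the centre of its underside, z up. All baskets are alike.
- bar3 (a point): Middle of the handle bar of basket3, 120 mm above its underside; axes as the basket's (bar along x).
- shard0: Thick flat shard of a white porcelain mortar (4 to 6 of six are present), irregular, about 30 by 23 mm, 9 mm thick, 14 g, lying on the board. Origin at the centre of its lower face. Sharp: not for the fingers.
- shard1: Thick flat shard of a white porcelain mortar (4 to 6 of six are present), irregular, about 30 by 23 mm, 9 mm thick, 14 g, lying on the board. Origin at the centre of its lower face. Sharp: not for the fingers.
- shard2: Thick flat shard of a white porcelain mortar (4 to 6 of six are present), irregular, about 30 by 23 mm, 9 mm thick, 14 g, lying on the board. Origin at the centre of its lower face. Sharp: not for the fingers.
- shard3: Thick flat shard of a white porcelain mortar (4 to 6 of six are present), irregular, about 30 by 23 mm, 9 mm thick, 14 g, lying on the board. Origin at the centre of its lower face. Sharp: not for the fingers.
- shard4: Thick flat shard of a white porcelain mortar (4 to 6 of six are present), irregular, about 30 by 23 mm, 9 mm thick, 14 g, lying on the board. Origin at the centre of its lower face. Sharp: not for the fingers.
- shard5: Thick flat shard of a white porcelain mortar (4 to 6 of six are present), irregular, about 30 by 23 mm, 9 mm thick, 14 g, lying on the board. Origin at the centre of its lower face. Sharp: not for the fingers.
- scraper: Scraper block standing on the worktop: black foot 150 mm (its x) by 36 mm (its y) by 22 mm high, upon it a wooden grip 110 mm long (x), 24 mm thick (y), its top 75 mm above the underside. 300 g. Origin at the centre of its underside. It pushes with its long sides.
- bottle: Bystander: reagent bottle, 68 mm across, 150 mm high, beyond the board. Leave alone.
- jar: Bystander: jar, 60 mm across, 90 mm high, beyond the board. Leave alone.
- plant: Bystander: small plant in a clay pot, 90 mm across, pot 75 mm high, beyond the rack. Leave alone.
Mind the look-alikes: they are no part of the job. Several things look just like the scraper: the one meant starts nearest to the robot's base.

How it is judged:
On the way, in this order (a step that is already met when the one before it is completed fails the run):
1. the bin's cover is fully open, within 5 mm of its end stop (value of joint cover above 0.083 m), for 0.2 s.
2. all shards are in the bin (z of shard0 in the frame of bin between -0.01 and 0.045 m and x of shard0 in the frame of bin between -0.134 and 0.134 m and y of shard0 in the frame of bin between -0.095 and 0.095 m and z of shard1 in the frame of bin between -0.01 and 0.045 m and x of shard1 in the frame of bin between -0.134 and 0.134 m and y of shard1 in the frame of bin between -0.095 and 0.095 m and z of shard2 in the frame of bin between -0.01 and 0.045 m and x of shard2 in the frame of bin between -0.134 and 0.134 m and y of shard2 in the frame of bin between -0.095 and 0.095 m and z of shard3 in the frame of bin between -0.01 and 0.045 m and x of shard3 in the frame of bin between -0.134 and 0.134 m and y of shard3 in the frame of bin between -0.095 and 0.095 m and z of shard4 in the frame of bin between -0.01 and 0.045 m and x of shard4 in the frame of bin between -0.134 and 0.134 m and y of shard4 in the frame of bin between -0.095 and 0.095 m and z of shard5 in the frame of bin between -0.01 and 0.045 m and x of shard5 in the frame of bin between -0.134 and 0.134 m and y of shard5 in the frame of bin between -0.095 and 0.095 m), for 0.2 s.
At the end, for the whole second after the job is handed in: Every basket hangs by its bar in a hook (bar 218 to 250 mm up, between rail and hook tip, tilt under 0.45 rad); all shards are inside the bin; its cover is shut within 4 mm; the scraper stands at rest on the worktop, upright within 0.15 rad (all of step 2 and z of bar0 in the frame of rack between 0.218 and 0.25 m and x of bar0 in the frame of rack between -0.082 and -0.016 m and angle between each of basket0, basket1, basket2, basket3's own z axis and vertical below 0.45 rad and z of bar1 in the frame of rack between 0.218 and 0.25 m and x of bar1 in the frame of rack between -0.082 and -0.016 m and z of bar2 in the frame of rack between 0.218 and 0.25 m and x of bar2 in the frame of rack between -0.082 and -0.016 m and z of bar3 in the frame of rack between 0.218 and 0.25 m and x of bar3 in the frame of rack between -0.082 and -0.016 m and value of joint cover below 0.004 m and height (world z) of scraper below 0.012 m and angle between scraper's own z axis and vertical below 0.15 rad and linear speed of scraper below 0.03 m/s); the robot touches nothing.
It fails at once if a shard touched by the fingers (contact force between the fingers and shard0 above 0.5 N or contact force between the fingers and shard1 above 0.5 N or contact force between the fingers and shard2 above 0.5 N or contact force between the fingers and shard3 above 0.5 N or contact force between the fingers and shard4 above 0.5 N or contact force between the fingers and shard5 above 0.5 N).
It fails at once if bottle, jar or plant pushed more than 30 mm or tipped (distance of any of bottle, jar, plant from where it was at the start of the episode above 0.03 m or angle between any of bottle, jar, plant's own z axis and vertical above 0.5 rad).
Of basket0, basket1, basket2, basket3 only 3 to 4 are there at a start; the rules pass over those that are not, and their reading is None.
Of shard0, shard1, shard2, shard3, shard4, shard5 only 4 to 6 are there at a start; the rules pass over those that are not, and their reading is None.
At some moment in a run one of basket0, basket1, basket2, basket3, shard0, shard1, shard2, shard3, shard4, shard5 may be knocked a few centimetres aside while the robot is not near it.
It also fails if it takes over 208 s, if anything falls off the work surface, if the arm or the gripper's body presses on something with over 40 N, if the wrist force passes 120 N, or if a joint passes its speed limit or range.

ROBOT

A 6-joint arm with a two-finger parallel gripper is mounted at the origin on the work surface. World frame = base frame: x ahead of the robot, y to its left, z up, the work surface at z = 0. Lengths are in m, angles in rad, forces in N, time in s.
With the tool pointing down it reaches from about 0.3 to 0.775 m from the base axis. Payload 14.6 kg.
Tool frame: the origin (TCP) lies on the centre line of the jaws, within the pads' length; the fingertips stand 19 mm ahead of it and the grasp point (between the pads) is the TCP; z points along the fingers, y is the direction in which the jaws open and shut (so a half turn about z gives the same grasp; the last joint's range is limited). The gripper opens to 94 mm and grips with 3 to 60 N. Pads are 16 mm wide; open, the fingers measure 119 mm over their backs; the gripper's body (75 mm by 177 mm) begins 78 mm behind the grasp point.
Start: joints at [1.178, 0.3, 1.521, -0, 1.321, -0.067], TCP at [0.176, 0.521, 0.224] pointing down, gripper open.
Joint ranges: [-3.03, 3.03], [-0.79, 2.21], [0.23, 2.52], [-1.04, 4.18], [0, 3.07], [-2.55, 2.55]. Speed limits (rad/s): [2.22, 2.22, 2.57, 3.14, 3.14, 3.14].

INTERFACE

Orientations are given as [roll, pitch, yaw] about the fixed x, y, z axes, in that order (R = Rz(yaw) Ry(pitch) Rx(roll)).
In Python, from station import ctrl gives the robot as it stands. The module is installed in compiled form; this text tells all that it offers.
- The arm moves only by the shell command python3 -m creep 'ROWS' [FORCE]. ROWS is a JSON object of lists of equal length, an entry for each row: "translation": the shift along the world's x, y, z in mm, a list of three; "yaw": the turn about the world's z in rad; "gripper": the closure in counts, from 0 (fully open) to 255 (shut). A call has 1 to 5 rows; each row is the pose to reach, as a shift and turn from the pose measured when the call began; what a row does not reach only later rows make up. A row lasts 1/12 s, in which the tool goes at most 41.7 mm and 7.16 degrees, less where a joint would pass 70% of its speed; a pose out of reach is approached as far as the arm can. A call with a gripper value outside its range is refused whole. The fingers move at their own pace and stop on an object; FORCE is the grip in N (left out, the last holds). Time passes only in rows, so rows that repeat a pose let the fingers close. It gives the time, the measured TCP pose, the force and the opening at its end, in the units of the state.
- ctrl.get_obs(): the state, without advancing time (a new reading comes with each control period).
- ctrl.camera(name): name is "scene" or "top" or "wrist"; returns a dict with "pixels" (480x640x3 uint8, red, green, blue), "depth" (480x640 float32, m along the optical axis (not along the pixel's ray), 0 where there is no reading), "fx", "fy", "cx", "cy" (pixels), "dist" ([k1, k2, p1, p2, k3] as OpenCV has them; the pictures are not rectified), "R" (3x3) and "t" (3): a world point X has camera coordinates R X + t; the wrist camera has in their place "tool_from_camera" (4x4, takes a point from camera to tool coordinates, whose origin is the TCP and whose axes are the flange's). Camera axes: x right, y down, z forward; pixel columns grow to the right and rows downward; lengths in m; the calibration is good to about 2 mm. A picture is of the moment at which its call begins: read the wrist's pose just before it.
- ctrl.hand_in(): hands the job in, once; it reports no verdict.
The state is a dict: "time_s": time; "qpos": joint angles; "joint_vel": joint speeds; "tau": joint torques, N m; "ee_pos": TCP position; "eef_rot": TCP orientation; "force": force on the tool from outside, world axes, zero at the start; "moment": the same for the moment, N m; "grip_width": finger opening in m.
Only numpy, scipy, OpenCV 4.12 (cv2) and the standard library are available. Lean on these libraries where they do the work, as an engineer would, in place of code of your own. Each camera call takes 0.05 s, during which the arm holds its last target. There are 200 camera calls.

## Working session

There is one attempt and no reset: what is moved stays moved. The work goes in short steps, Python scripts to look and compute and a shell command to move; the robot and the scene stay as the last step left them, time stands still between calls to the robot, and variables do not carry over. Pictures are saved under pics/ and viewed, about 12 in all and at most 16, crops included, and the job is handed in when it is done.

```bash
mkdir -p pics; cat > h.py <<'E'
import numpy as np, cv2
from station import ctrl
from scipy.spatial.transform import Rotation as Rn
def cam(name):
    o=ctrl.get_obs(); c=ctrl.camera(name)
    K=np.array([[c['fx'],0,c['cx']],[0,c['fy'],c['cy']],[0,0,1]]); D=np.array(c['dist'])
    if name=='wrist':
        T=np.eye(4); T[:3,:3]=Rn.from_euler('xyz',o['eef_rot']).as_matrix(); T[:3,3]=o['ee_pos']
        W=T@np.array(c['tool_from_camera'])
    else:
        W=np.eye(4); W[:3,:3]=np.array(c['R']).T; W[:3,3]=-W[:3,:3]@np.array(c['t'])
    v,u=np.mgrid[0:480,0:640]
    uv=cv2.undistortPoints(np.stack([u,v],-1).reshape(-1,1,2).astype(float),K,D).reshape(480,640,2)
    z=c['depth']; P=np.concatenate([uv*z[...,None],z[...,None]],-1)@W[:3,:3].T+W[:3,3]
    P[z<=0]=np.nan
    return c['pixels'],P,W,uv
def save(img,f): cv2.imwrite('pics/'+f,cv2.cvtColor(img,cv2.COLOR_RGB2BGR))
E
python3 - <<'E'
from h import *
for n in('top','scene'):
    I,P,W,uv=cam(n); save(I,n+'1.png'); np.savez(n+'1.npz',I=I,P=P); print(n,W[:3,3].round(3),W[:3,2].round(2))
o=ctrl.get_obs();print(o)
E
```

```text
top [0.407 0.179 1.405] [ 0.13 -0.01 -0.99]
scene [ 1.207 -0.091  1.193] [-0.5   0.21 -0.84]
{'time_s': 0.1, 'qpos': array([ 1.17837578e+00,  3.00386835e-01,  1.52151131e+00,  7.26902403e-06,
        1.32069301e+00, -6.65851300e-02]), 'joint_vel': array([ 0.00063346, -0.00064012, -0.00171741,  0.00250955,  0.00146188,
       -0.00045392]), 'tau': array([-5.05024018e-04, -5.32645833e+01, -3.53282225e+01,  7.08885561e-02,
        2.35523534e-02, -9.07132085e-05]), 'ee_pos': array([0.17596747, 0.52086737, 0.22396206]), 'eef_rot': array([-3.14059683e+00, -7.34618145e-05,  2.81575539e+00]), 'force': array([-0.48200186,  0.01292753,  1.03442858]), 'moment': array([-0.00936169, -0.02553079,  0.001033  ]), 'grip_width': 0.09406582956137395}
```

View pics/top1.png

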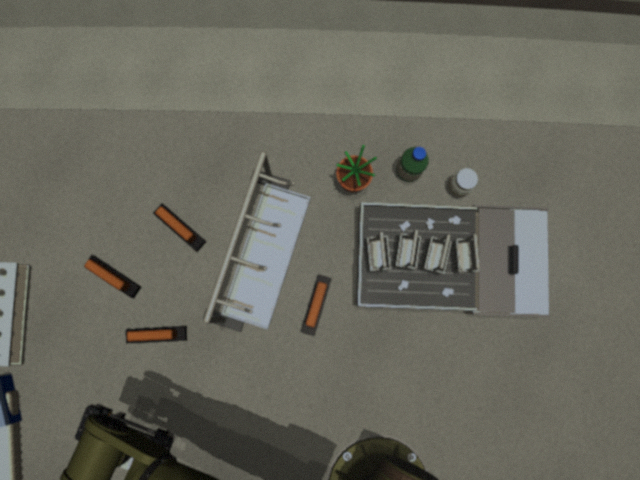

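View pics/scene1.png

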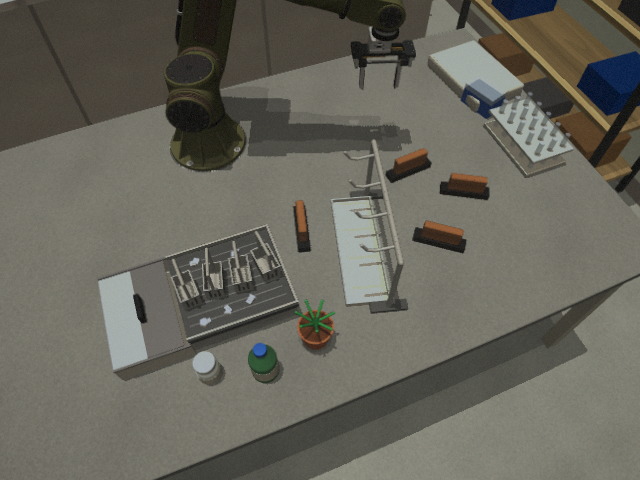

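The top view has +x up and +y left. It shows the board (360–475, 205–308), with four baskets at row ~252 and five shards at (404,226), (431,223), (455,220), (403,286) and (448,293). The bin cover grip is at (514,260), the rack runs from (264,155) to (209,320), and the scraper nearest the base is at (316,305). Next I'll measure these.

```bash
cat > m.py <<'E'
from h import *
def rect(pts):
    r=cv2.minAreaRect((pts[:,:2]*1000).astype(np.float32)); return [np.round(x,1) for x in (r[0],r[1],r[2])]
d=np.load('top1.npz');e=np.load('scene1.npz')
def reg(D,u0,v0,u1,v1,z0,z1):
    p=D['P'][v0:v1,u0:u1].reshape(-1,3); I=D['I'][v0:v1,u0:u1].reshape(-1,3)
    m=(p[:,2]>z0)&(p[:,2]<z1); return p[m],I[m]
p,_=reg(d,295,265,340,345,.012,.09);print('scraper',rect(p),p[:,2].max())
p,_=reg(d,295,265,340,345,.06,.09);print('scrapertop',rect(p),len(p))
p,_=reg(d,340,190,490,320,.075,.1);print('rim',rect(p))
p,_=reg(d,340,190,560,330,.04,.1);print('board+bin',rect(p))
p,_=reg(d,500,235,530,285,.08,.11);print('grip',rect(p),np.median(p[:,2]))
for n,D in(('top',d),('scene',e)):
    P=D['P'];
    m=(P[...,2]>.22)&(P[...,2]<.27)&(P[...,0]>.2)&(P[...,1]<.6)&(P[...,1]>.05)
    if n=='top': m[:,:200]=0; m[340:]=0
    p=P[m]; print('rail',n,len(p),rect(p))
    m=(P[...,2]>.175)&(P[...,2]<.21)&(P[...,0]>.25)&(P[...,1]<.3)&(P[...,1]>-.3)&(P[...,0]<.6)
    p=P[m];
    k,l,s,c=cv2.connectedComponentsWithStats(m.astype(np.uint8))
    for i in range(1,k):
        if s[i,4]>10: q=P[l==i]; print('bar',n,s[i],rect(q),np.median(q[:,2]).round(3))
    I=D['I'].astype(int); 
    m=(P[...,2]>.074)&(P[...,2]<.087)&(I.min(-1)>120)&(P[...,1]<.1)&(P[...,1]>-.35)
    k,l,s,c=cv2.connectedComponentsWithStats(m.astype(np.uint8))
    for i in range(1,k):
        if s[i,4]>10: q=P[l==i]; print('shard?',n,s[i],rect(q),q[:,2].mean().round(3))
E
python3 m.py
```

```text
scraper [array([437.6, 145.5]), array([ 74.5, 148. ]), np.float64(74.6)] 0.08421891519934888
scrapertop [array([441.8, 164.3]), array([ 24. , 109.7]), np.float64(74.6)] 460
rim [array([576.4, -75.9]), array([331. , 282.5]), np.float64(88.0)]
board+bin [array([ 583.2, -158.5]), array([508.7, 310.1]), np.float64(88.6)]
grip [array([ 560.2, -312.7]), array([17.5, 67.5]), np.float64(88.2)] 0.0965866298861312
rail top 1662 [array([568.8, 301.9]), array([ 94.8, 387.5]), np.float64(73.7)]
bar top [378 233   8  35 129] [array([561.8,  21.5]), array([76.7,  8.5]), np.float64(6.6)] 0.193
bar top [409 234   9  32 117] [array([564.6, -47.1]), array([ 8. , 69.1]), np.float64(81.7)] 0.193
bar top [438 235  13  35 138] [array([ 561.2, -117.6]), array([ 9. , 77.7]), np.float64(76.2)] 0.194
bar top [471 235   9  35 140] [array([ 561.8, -187.6]), array([76.1,  9.1]), np.float64(4.6)] 0.194
shard? top [361 202  11  12  31] [array([682.5,  53.5]), array([18.9, 35. ]), np.float64(46.7)] 0.084
shard? top [373 203  37   3  54] [array([688.4, -12.8]), array([87.6,  5. ]), np.float64(89.4)] 0.084
shard? top 
[... 3905 characters left out ...]
[array([556.4, -40.9]), array([ 6.3, 22.2]), np.float64(84.7)] 0.076
shard? scene [202 270  96  65 234] [array([647.2, -62. ]), array([ 97.3, 246.5]), np.float64(0.5)] 0.084
shard? scene [215 279   5   7  11] [array([ 563.1, -111.8]), array([ 5.8, 17.7]), np.float64(52.5)] 0.075
shard? scene [246 294   9  10  47] [array([641.9, -47.5]), array([13.3, 22.9]), np.float64(43.5)] 0.079
shard? scene [224 305   8   9  50] [array([ 646.5, -109. ]), array([19.4, 23.3]), np.float64(63.0)] 0.079
shard? scene [200 318  11   8  60] [array([ 658.2, -169.7]), array([24.7, 19.7]), np.float64(75.1)] 0.08
shard? scene [186 333  15   6  21] [array([ 687.6, -206.2]), array([34.9,  4.4]), np.float64(85.1)] 0.084
```

```bash
python3 - <<'E'
from h import *
d=np.load('top1.npz');P=d['P'];m=np.zeros((480,640),bool);m[140:335,195:315]=1
m&=(P[...,2]>.215)&(P[...,2]<.265);p=P[m]
r=cv2.fitLine((p[:,:2]*1000).astype(np.float32),cv2.DIST_HUBER,0,.01,.01).ravel()
# refine: iterate with inliers
dirv=r[:2];c=r[2:]
n=np.array([-dirv[1],dirv[0]]);
# rail = extreme side (+y)
if n[1]<0:n=-n
s=(p[:,:2]*1000)@n; hi=np.percentile(s,99); 
for _ in range(6):
    q=p[s>hi-14]; r=cv2.fitLine((q[:,:2]*1000).astype(np.float32),cv2.DIST_HUBER,0,.01,.01).ravel();dirv=r[:2];n=np.array([-dirv[1],dirv[0]]); n=n*np.sign(n[1]); s=(p[:,:2]*1000)@n; hi=np.percentile(s,97)
if dirv[0]<0: dirv=-dirv
t=(p[:,:2]*1000)@dirv; rail=s>hi-12
s0=np.median(s[rail]);print('dir',dirv,np.degrees(np.arctan2(dirv[1],dirv[0])),'s0',s0,'t',np.percentile(t[rail],[0.5,99.5]),'z',np.median(p[rail,2]),'n',n)
h=s<s0-12
print('hooks count',h.sum())
for lo in np.arange(t.min(),t.max(),8):
    k=h&(t>=lo)&(t<lo+8)
    if k.sum()>3: print(round(lo),k.sum(),'t',t[k].mean().round(1),'s-s0',(s[k]-s0).min().round(1),(s[k]-s0).max().round(1),'z',p[k,2].max().round(3))
tm=np.percentile(t[rail],[0.5,99.5]).mean(); o=tm*dirv+s0*n; print('mid',o)
for y in(-142.5,-47.5,47.5,142.5): print(y,(o+y*dirv-50*n).round(1), (o+y*dirv-150*n).round(1))
E
```

```text
dir [ 0.9606891  -0.27762637] -16.118587 s0 487.68323252035947 t [271.22054083 652.44961064] z 0.24103444621095216 n [0.27762637 0.9606891 ]
hooks count 489
309 18 t 316.3 s-s0 -86.8 -16.3 z 0.256
317 96 t 320.1 s-s0 -86.5 -12.5 z 0.258
405 59 t 411.2 s-s0 -84.2 -13.1 z 0.259
413 67 t 415.2 s-s0 -85.3 -12.7 z 0.26
501 81 t 506.7 s-s0 -85.8 -12.8 z 0.257
509 41 t 510.5 s-s0 -84.6 -12.0 z 0.255
597 99 t 601.8 s-s0 -86.1 -12.1 z 0.257
605 28 t 606.0 s-s0 -85.1 -14.0 z 0.253
mid [579.07365925 340.29438562]
-142.5 [428.3 331.8] [400.5 235.8]
-47.5 [519.6 305.4] [491.8 209.4]
47.5 [610.8 279.1] [583.1 183. ]
142.5 [702.1 252.7] [674.3 156.6]
```

```bash
python3 -m creep '{"translation":[[150,-130,40],[150,-130,40],[150,-130,40],[150,-130,40],[150,-130,40]],"yaw":[0,0,0,0,0],"gripper":[120,120,120,120,120]}' 30
python3 -m creep '{"translation":[[150,-130,40],[150,-130,40],[150,-130,40],[150,-130,40],[150,-130,40]],"yaw":[0.1,0.2,0.33,0.33,0.33],"gripper":[120,120,120,120,120]}' 30
python3 - <<'E'
from h import *
I,P,W,uv=cam('wrist'); save(I,'w1.png'); np.savez('w1.npz',I=I,P=P); print(W.round(3))
E
```

```text
time_s: 0.52
ee_pos: [0.3273, 0.389, 0.2643]
eef_rot: [-3.14, 0.0, 2.816]
force: [-0.0, 0.9, -0.7]
grip_width: 0.0641
time_s: 0.93
ee_pos: [0.4782, 0.2576, 0.3045]
eef_rot: [-3.14, -0.0, -3.136]
force: [0.5, 1.6, 0.8]
grip_width: 0.0501
[[-0.006  0.958  0.286  0.394]
 [ 1.     0.006  0.001  0.258]
 [-0.001  0.286 -0.958  0.465]
 [ 0.     0.     0.     1.   ]]
```

```bash
python3 -m creep '{"translation":[[34,-120,-30],[34,-120,-30],[34,-120,-30],[34,-120,-30]],"yaw":[0.1,0.1,0.1,0.1],"gripper":[120,120,120,120]}'
python3 -m creep '{"translation":[[33,-119,-30],[33,-119,-30],[33,-119,-30],[33,-119,-30],[33,-119,-30]],"yaw":[0,0,0,0,0],"gripper":[120,120,120,120,120]}'
python3 - <<'E'
from h import *
I,P,W,uv=cam('wrist'); save(I,'w2.png'); print(ctrl.get_obs()['ee_pos'])
m=(P[...,2]>.18)&(P[...,2]<.21)
k,l,s,c=cv2.connectedComponentsWithStats(m.astype(np.uint8))
for i in range(1,k):
    if s[i,4]>100: q=P[l==i]; print(s[i],[np.round(x,1) for x in cv2.minAreaRect((q[:,:2]*1000).astype(np.float32))],np.median(q[:,2]))
d=np.load('top1.npz')['P'][150:200,330:380].reshape(-1,3); d=d[d[:,2]>.05]; print('plant',d.min(0),d.max(0))
E
```

```text
time_s: 1.32
ee_pos: [0.5172, 0.1291, 0.2739]
eef_rot: [-3.139, -0.0, -3.044]
force: [0.1, -0.0, 0.1]
grip_width: 0.0502
time_s: 1.73
ee_pos: [0.5501, 0.0084, 0.2428]
eef_rot: [-3.139, -0.002, -3.047]
force: [0.1, -0.6, -0.5]
grip_width: 0.0497
[0.55007255 0.00995606 0.24352276]
[  72  211   43  131 2112] [array([ 564.2, -117.2]), array([ 9. , 79.3]), np.float64(76.7)] 0.1928689234596668
[ 326  232   16  136 1847] [array([565.4,  21.3]), array([80.3,  8.1]), np.float64(5.6)] 0.19315748212956715
[ 194  234   39  131 1749] [array([571.7, -48. ]), array([ 8.2, 79.3]), np.float64(81.4)] 0.19309795338672447
plant [0.71980104 0.03303638 0.05059961] [0.81221422 0.1248492  0.15754455]
```

View pics/w2.png

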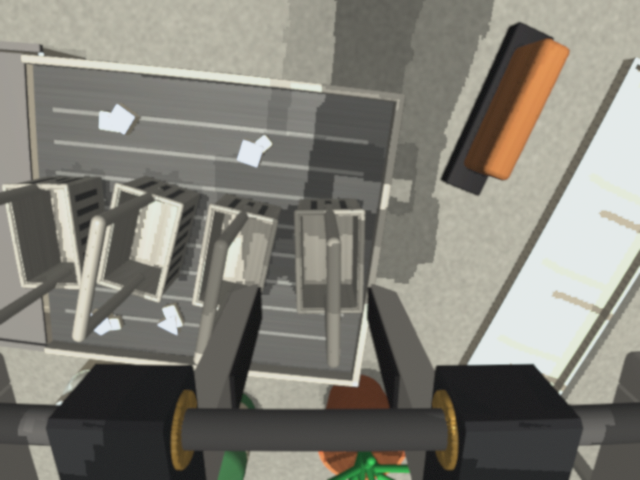

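The wrist view shows the fingers straddling bar0 (column 333). Shards lie at (115,118), (252,152), (105,325) and (170,320). Now I'll grip it and lift.

```bash
python3 -m creep '{"translation":[[-3,10,-30],[-3,10,-52],[-3,10,-52],[-3,10,-52],[-3,10,-52]],"yaw":[0,0,0,0,0],"gripper":[120,120,120,120,120]}'
python3 -m creep '{"translation":[[0,0,0],[0,0,0],[0,0,0],[0,0,0]],"yaw":[0,0,0,0],"gripper":[255,255,255,255]}' 40
python3 -m creep '{"translation":[[0,0,30],[0,0,60],[0,0,90],[0,0,90]],"yaw":[0,0,0,0],"gripper":[255,255,255,255]}' 40
```

```text
time_s: 2.2
ee_pos: [0.5476, 0.0208, 0.1933]
eef_rot: [-3.139, 0.001, -3.045]
force: [0.5, 0.3, 0.1]
grip_width: 0.0496
time_s: 2.53
ee_pos: [0.5478, 0.0208, 0.1939]
eef_rot: [-3.139, 0.002, -3.045]
force: [0.3, -0.5, 0.4]
grip_width: 0.0266
time_s: 2.87
ee_pos: [0.5491, 0.0207, 0.29]
eef_rot: [-3.138, 0.01, -3.045]
force: [-0.4, 0.1, 0.7]
grip_width: 0.0012
```

The fingers close at about 70 mm/s, so the lift started before they reached the bar. I'll open, go back down and close for longer.

```bash
python3 -m creep '{"translation":[[0,-5,-35],[0,-5,-35],[0,-5,-35],[0,-5,-35],[0,-5,-35]],"yaw":[0,0,0,0,0],"gripper":[150,150,150,150,150]}'
cat > bars.py <<'E'
from h import *
I,P,W,uv=cam('wrist'); print(ctrl.get_obs()['ee_pos'],ctrl.get_obs()['grip_width'])
m=(P[...,2]>.18)&(P[...,2]<.21)
k,l,s,c=cv2.connectedComponentsWithStats(m.astype(np.uint8))
for i in range(1,k):
    if s[i,4]>100: q=P[l==i]; print(s[i],[np.round(x,1) for x in cv2.minAreaRect((q[:,:2]*1000).astype(np.float32))],np.median(q[:,2]))
E
python3 bars.py
```

```text
time_s: 3.28
ee_pos: [0.5493, 0.0158, 0.256]
eef_rot: [-3.137, 0.011, -3.045]
force: [0.6, 0.7, 0.2]
grip_width: 0.031
[0.54932439 0.01585535 0.25587884] 0.0351301727386506
[  72  205   41  124 1914] [array([ 564.2, -116.8]), array([ 8.7, 79.5]), np.float64(77.0)] 0.19281657808688982
[ 313  225   14  129 1654] [array([565.4,  21.2]), array([79.5,  7.6]), np.float64(5.8)] 0.19319776494605193
[ 188  226   36  126 1732] [array([572., -48.]), array([ 8.3, 80. ]), np.float64(81.4)] 0.19301896999063234
```

```bash
python3 -m creep '{"translation":[[-2,4,-33],[-2,4,-66],[-2,4,-66],[-2,4,-66],[-2,4,-66]],"yaw":[0,0,0,0,0],"gripper":[150,150,150,150,150]}'
python3 -m creep '{"translation":[[0,0,0],[0,0,0],[0,0,0],[0,0,0],[0,0,0]],"yaw":[0,0,0,0,0],"gripper":[255,255,255,255,255]}' 40
python3 -m creep '{"translation":[[0,0,0],[0,0,0],[0,0,0],[0,0,0]],"yaw":[0,0,0,0],"gripper":[255,255,255,255]}' 40
python3 -m creep '{"translation":[[0,0,30],[0,0,60],[0,0,90],[0,0,90]],"yaw":[0,0,0,0],"gripper":[255,255,255,255]}' 40
```

```text
time_s: 3.75
ee_pos: [0.5481, 0.0198, 0.192]
eef_rot: [-3.137, 0.013, -3.045]
force: [-0.6, 0.4, 0.8]
grip_width: 0.0389
time_s: 4.17
ee_pos: [0.5482, 0.0198, 0.1924]
eef_rot: [-3.137, 0.014, -3.045]
force: [0.3, 0.6, 0.0]
grip_width: 0.0083
time_s: 4.5
ee_pos: [0.5482, 0.0198, 0.1924]
eef_rot: [-3.137, 0.014, -3.045]
force: [0.1, 0.9, 0.4]
grip_width: 0.0067
time_s: 4.83
ee_pos: [0.5495, 0.0198, 0.2882]
eef_rot: [-3.136, 0.022, -3.045]
force: [0.3, 0.3, -0.7]
grip_width: 0.0066
```

```bash
python3 -m creep '{"translation":[[21,29,2],[42,58,2],[63,87,2],[84,116,2],[106,146,2]],"yaw":[-0.1,-0.2,-0.3,-0.38,-0.38],"gripper":[255,255,255,255,255]}' 40
python3 -m creep '{"translation":[[0,0,0],[10,36,-10],[10,36,-14],[10,36,-14]],"yaw":[0,0,0,0],"gripper":[255,255,255,255]}' 40
python3 - <<'E'
from h import *
print(ctrl.get_obs()['ee_pos'],ctrl.get_obs()['eef_rot'])
I,P,W,uv=cam('scene'); save(cv2.resize(I[120:320,300:460],None,fx=3,fy=3),'s2.png')
E
```

```text
time_s: 5.25
ee_pos: [0.6561, 0.1672, 0.2893]
eef_rot: [-3.136, 0.021, 2.853]
force: [0.4, -0.7, -1.1]
grip_width: 0.0068
time_s: 5.58
ee_pos: [0.6657, 0.2045, 0.2723]
eef_rot: [-3.134, 0.018, 2.855]
force: [0.3, -0.3, -2.4]
grip_width: 0.0065
[0.66566286 0.20446948 0.27231671] [-3.13376344  0.01768661  2.85493422]
```

View pics/s2.png

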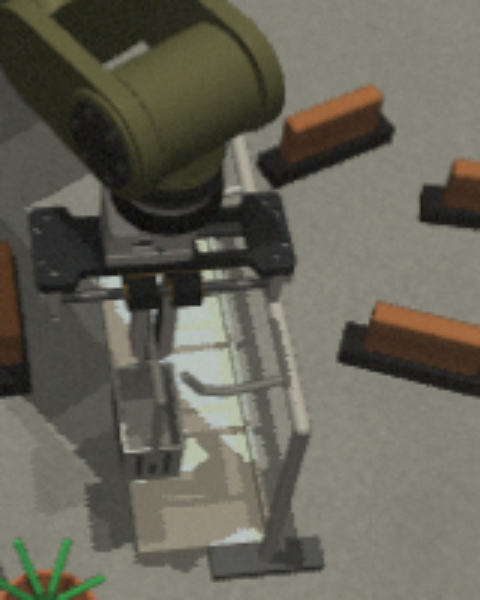

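Basket0 hangs in the jaws (150,420), lined up with the fourth hook's tip at (185,378). Next: in, down, release, up and out.

```bash
python3 -m creep '{"translation":[[0,0,6],[7,27,6],[15,54,6],[15,54,6]],"yaw":[0,0,0,0],"gripper":[255,255,255,255]}' 40
python3 -m creep '{"translation":[[0,0,-20],[0,0,-44],[0,0,-44],[0,0,-44]],"yaw":[0,0,0,0],"gripper":[255,255,255,255]}' 40
python3 -m creep '{"translation":[[0,0,0],[0,0,0],[0,0,0],[0,0,0]],"yaw":[0,0,0,0],"gripper":[150,150,150,150]}' 40
python3 -m creep '{"translation":[[0,0,40],[0,0,80],[0,0,80],[0,0,80]],"yaw":[0,0,0,0],"gripper":[150,150,150,150]}' 40
python3 -m creep '{"translation":[[-60,-140,10],[-60,-140,10],[-60,-140,10],[-60,-140,10],[-60,-140,10]],"yaw":[0,0.1,0.2,0.2,0.2],"gripper":[150,150,150,150,150]}' 40
python3 - <<'E'
from h import *
I,P,W,uv=cam('scene'); save(cv2.resize(I[120:320,300:460],None,fx=3,fy=3),'s3.png')
E
```

```text
time_s: 5.97
ee_pos: [0.6809, 0.2603, 0.2801]
eef_rot: [-3.135, 0.019, 2.856]
force: [-0.1, -0.6, -1.3]
grip_width: 0.0069
time_s: 6.3
ee_pos: [0.6807, 0.2594, 0.2366]
eef_rot: [-3.135, 0.018, 2.855]
force: [-0.9, -0.1, -1.6]
grip_width: 0.0068
time_s: 6.63
ee_pos: [0.681, 0.2592, 0.2378]
eef_rot: [-3.136, 0.02, 2.855]
force: [-0.7, -0.9, 0.3]
grip_width: 0.0296
time_s: 6.97
ee_pos: [0.6814, 0.2594, 0.3212]
eef_rot: [-3.139, 0.024, 2.855]
force: [-0.2, 0.1, -0.5]
grip_width: 0.0386
time_s: 7.38
ee_pos: [0.6201, 0.1151, 0.332]
eef_rot: [-3.138, 0.025, 3.051]
force: [-0.4, 0.1, -0.0]
grip_width: 0.0388
```

View pics/s3.png

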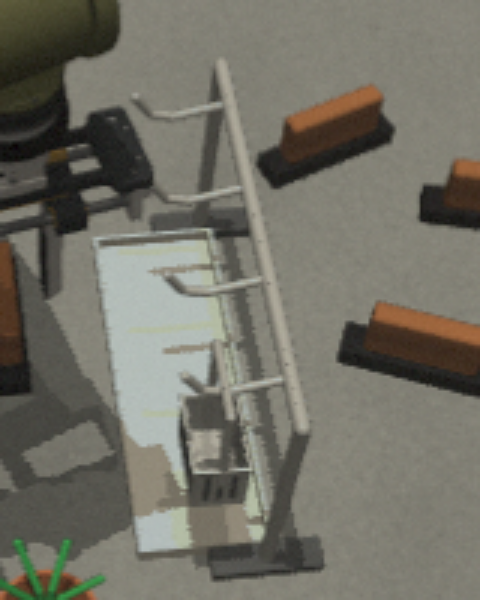

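Basket0 hangs in its hook, with the bar at (222,385). Next is basket1.

```bash
python3 -m creep '{"translation":[[-65,-160,-82],[-65,-160,-82],[-65,-160,-82],[-65,-160,-82],[-65,-160,-82]],"yaw":[-0.06,-0.06,-0.06,-0.06,-0.06],"gripper":[150,150,150,150,150]}' 40
python3 bars.py
```

```text
time_s: 7.85
ee_pos: [0.5542, -0.0444, 0.2469]
eef_rot: [-3.138, 0.021, 2.991]
force: [1.1, 0.5, -0.5]
grip_width: 0.0391
[ 0.55312685 -0.04673274  0.24538649] 0.03896097573795886
[ 305  231   15  133 1847] [array([571.8, -47.7]), array([ 8. , 79.6]), np.float64(81.5)] 0.19311625187150414
[ 183  235   21  130 1847] [array([ 563.6, -117. ]), array([ 8.3, 78.4]), np.float64(77.2)] 0.19298142960228767
[  47  257   69  124 2090] [array([ 565.8, -187.6]), array([79. ,  9.4]), np.float64(4.4)] 0.19253566595466565
```

```bash
python3 -m creep '{"translation":[[2,1,-27],[2,1,-55],[2,1,-55],[2,1,-55]],"yaw":[0,0,0,0],"gripper":[150,150,150,150]}' 40
python3 -m creep '{"translation":[[0,0,0],[0,0,0],[0,0,0],[0,0,0],[0,0,0]],"yaw":[0,0,0,0,0],"gripper":[255,255,255,255,255]}' 40
python3 -m creep '{"translation":[[0,0,0],[0,0,0],[0,0,0],[0,0,0]],"yaw":[0,0,0,0],"gripper":[255,255,255,255]}' 40
python3 -m creep '{"translation":[[0,0,30],[0,0,60],[0,0,94],[0,0,94]],"yaw":[0,0,0,0],"gripper":[255,255,255,255]}' 40
python3 -m creep '{"translation":[[2,30,0],[4,65,0],[6,100,0],[8,130,0],[8,130,0]],"yaw":[0,-0.05,-0.1,-0.13,-0.13],"gripper":[255,255,255,255,255]}' 40
python3 -m creep '{"translation":[[2,30,0],[4,65,0],[6,100,-5],[6,110,-7],[6,110,-7]],"yaw":[0,0,0,0,0],"gripper":[255,255,255,255,255]}' 40
python3 -c "
from station import ctrl
o=ctrl.get_obs();print(o['ee_pos'],o['eef_rot'])"
```

```text
time_s: 8.23
ee_pos: [0.5549, -0.045, 0.1895]
eef_rot: [-3.138, 0.016, 2.99]
force: [0.5, -0.4, -0.3]
grip_width: 0.0388
time_s: 8.65
ee_pos: [0.5551, -0.045, 0.1901]
eef_rot: [-3.138, 0.017, 2.99]
force: [-0.1, -0.7, 0.3]
grip_width: 0.0088
time_s: 8.98
ee_pos: [0.5551, -0.045, 0.1903]
eef_rot: [-3.138, 0.017, 2.99]
force: [-1.5, 0.0, 0.9]
grip_width: 0.0065
time_s: 9.32
ee_pos: [0.5566, -0.0452, 0.2908]
eef_rot: [-3.138, 0.026, 2.99]
force: [-0.1, 0.3, 0.1]
grip_width: 0.0065
time_s: 9.73
ee_pos: [0.5643, 0.0892, 0.2901]
eef_rot: [-3.139, 0.025, 2.862]
force: [-0.0, -0.2, -2.2]
grip_width: 0.007
time_s: 10.15
ee_pos: [0.5699, 0.2011, 0.2816]
eef_rot: [-3.138, 0.023, 2.865]
force: [0.9, -0.5, -0.8]
grip_width: 0.0067
[0.56986872 0.20113516 0.28164242] [-3.13784719  0.02346875  2.86467512]
```

```bash
python3 -m creep '{"translation":[[5,28,0],[12,56,0],[19,84,0],[19,84,0]],"yaw":[0,0,0,0],"gripper":[255,255,255,255]}' 40
python3 -m creep '{"translation":[[0,0,-20],[0,0,-48],[0,0,-48],[0,0,-48]],"yaw":[0,0,0,0],"gripper":[255,255,255,255]}' 40
python3 -m creep '{"translation":[[0,0,0],[0,0,0],[0,0,0],[0,0,0]],"yaw":[0,0,0,0],"gripper":[150,150,150,150]}' 40
python3 -m creep '{"translation":[[0,0,40],[0,0,80],[0,0,80],[0,0,80]],"yaw":[0,0,0,0],"gripper":[150,150,150,150]}' 40
python3 -m creep '{"translation":[[-20,-190,10],[-20,-190,10],[-20,-190,10],[-20,-190,10],[-20,-190,10]],"yaw":[0,0.04,0.04,0.04,0.04],"gripper":[150,150,150,150,150]}' 40
python3 -m creep '{"translation":[[-20,-200,-60],[-20,-200,-60],[-20,-200,-60],[-20,-200,-60],[-20,-200,-60]],"yaw":[0.0,0,0,0,0],"gripper":[150,150,150,150,150]}' 40
python3 bars.py
```

```text
time_s: 10.48
ee_pos: [0.5893, 0.2874, 0.2806]
eef_rot: [-3.138, 0.023, 2.867]
force: [-0.1, 0.4, -1.2]
grip_width: 0.007
time_s: 10.82
ee_pos: [0.5892, 0.2859, 0.2322]
eef_rot: [-3.136, 0.021, 2.866]
force: [0.3, -0.2, -0.8]
grip_width: 0.0067
time_s: 11.15
ee_pos: [0.5895, 0.2858, 0.2333]
eef_rot: [-3.137, 0.022, 2.865]
force: [-0.6, -0.8, -0.2]
grip_width: 0.0301
time_s: 11.48
ee_pos: [0.59, 0.286, 0.3163]
eef_rot: [-3.14, 0.026, 2.865]
force: [-0.8, 0.9, -1.3]
grip_width: 0.0386
time_s: 11.9
ee_pos: [0.5691, 0.0927, 0.3257]
eef_rot: [-3.14, 0.025, 2.904]
force: [0.1, 0.3, 0.0]
grip_width: 0.0385
time_s: 12.32
ee_pos: [0.5486, -0.1044, 0.2655]
eef_rot: [-3.139, 0.024, 2.904]
force: [0.9, -0.2, -0.4]
grip_width: 0.0386
[ 0.54733624 -0.11013538  0.26290391] 0.03888327885426019
[ 292  222   16  125 1584] [array([ 564.2, -117.1]), array([ 8.1, 79.4]), np.float64(77.0)] 0.19307070765881185
[ 162  253   58  112 1509] [array([ 564., -188.]), array([75.9,  7.9]), np.float64(4.3)] 0.19294858775895263
```

```bash
python3 -m creep '{"translation":[[0,-3,-35],[0,-3,-72],[0,-3,-72],[0,-3,-72]],"yaw":[0.01,0.01,0.01,0.01],"gripper":[150,150,150,150]}' 40
python3 -m creep '{"translation":[[0,0,0],[0,0,0],[0,0,0],[0,0,0],[0,0,0]],"yaw":[0,0,0,0,0],"gripper":[255,255,255,255,255]}' 40
python3 -m creep '{"translation":[[0,0,0],[0,0,0],[0,0,0],[0,0,0]],"yaw":[0,0,0,0],"gripper":[255,255,255,255]}' 40
python3 -m creep '{"translation":[[0,0,30],[0,0,60],[0,0,94],[0,0,94]],"yaw":[0,0,0,0],"gripper":[255,255,255,255]}' 40
python3 -m creep '{"translation":[[-7,35,0],[-15,70,0],[-22,105,0],[-30,140,0],[-30,140,0]],"yaw":[0,-0.05,-0.06,-0.06,-0.06],"gripper":[255,255,255,255,255]}' 40
python3 -m creep '{"translation":[[-10,40,0],[-20,80,0],[-30,120,0],[-43,160,0],[-43,180,0]],"yaw":[0,0,0,0,0],"gripper":[255,255,255,255,255]}' 40
python3 -c "
from station import ctrl
o=ctrl.get_obs();print(o['ee_pos'],o['eef_rot'])"
```

```text
time_s: 12.7
ee_pos: [0.5466, -0.1128, 0.1899]
eef_rot: [-3.138, 0.017, 2.91]
force: [0.6, 0.2, 1.4]
grip_width: 0.0383
time_s: 13.12
ee_pos: [0.5468, -0.1127, 0.1907]
eef_rot: [-3.138, 0.018, 2.911]
force: [-0.5, -0.5, -1.0]
grip_width: 0.0088
time_s: 13.45
ee_pos: [0.5468, -0.1128, 0.1909]
eef_rot: [-3.138, 0.018, 2.911]
force: [-1.4, -1.0, 1.7]
grip_width: 0.0069
time_s: 13.78
ee_pos: [0.5482, -0.1131, 0.2913]
eef_rot: [-3.138, 0.027, 2.911]
force: [0.5, -0.5, -0.6]
grip_width: 0.0065
time_s: 14.2
ee_pos: [0.517, 0.0315, 0.2911]
eef_rot: [-3.139, 0.026, 2.854]
force: [0.5, -0.2, -1.0]
grip_width: 0.0066
time_s: 14.62
ee_pos: [0.4723, 0.2145, 0.2908]
eef_rot: [-3.139, 0.026, 2.856]
force: [0.0, -0.5, -1.5]
grip_width: 0.0067
[0.47225962 0.21445405 0.29081978] [-3.13919458  0.02575478  2.85614548]
```

```bash
python3 -m creep '{"translation":[[8,32,-10],[17,65,-10],[26,98,-10],[26,98,-10]],"yaw":[0,0,0,0],"gripper":[255,255,255,255]}' 40
python3 -m creep '{"translation":[[0,0,-20],[0,0,-48],[0,0,-48],[0,0,-48]],"yaw":[0,0,0,0],"gripper":[255,255,255,255]}' 40
python3 -m creep '{"translation":[[0,0,0],[0,0,0],[0,0,0],[0,0,0]],"yaw":[0,0,0,0],"gripper":[150,150,150,150]}' 40
python3 -m creep '{"translation":[[0,0,40],[0,0,80],[0,0,80],[0,0,80]],"yaw":[0,0,0,0],"gripper":[150,150,150,150]}' 40
python3 -m creep '{"translation":[[15,-195,10],[15,-195,10],[15,-195,10],[15,-195,10],[15,-195,10]],"yaw":[0,0.1,0.2,0.2,0.2],"gripper":[150,150,150,150,150]}' 40
python3 -m creep '{"translation":[[20,-195,-30],[20,-195,-30],[20,-195,-30],[20,-195,-30],[20,-195,-30]],"yaw":[0.1,0.16,0.16,0.16,0.16],"gripper":[150,150,150,150,150]}' 40
python3 -m creep '{"translation":[[10,-105,-40],[10,-105,-40],[10,-105,-40],[10,-105,-40]],"yaw":[0,0,0,0],"gripper":[150,150,150,150]}' 40
python3 bars.py
```

```text
time_s: 14.95
ee_pos: [0.4984, 0.3167, 0.2789]
eef_rot: [-3.139, 0.024, 2.859]
force: [-1.2, -0.3, -2.6]
grip_width: 0.0065
time_s: 15.28
ee_pos: [0.4981, 0.3162, 0.2301]
eef_rot: [-3.137, 0.022, 2.859]
force: [-0.5, 0.4, -0.3]
grip_width: 0.0069
time_s: 15.62
ee_pos: [0.4984, 0.3162, 0.2312]
eef_rot: [-3.138, 0.023, 2.859]
force: [0.1, 0.5, 0.1]
grip_width: 0.0299
time_s: 15.95
ee_pos: [0.4989, 0.3164, 0.3138]
eef_rot: [-3.142, 0.027, 2.859]
force: [-0.3, 0.3, -0.6]
grip_width: 0.0388
time_s: 16.37
ee_pos: [0.5135, 0.1185, 0.3232]
eef_rot: [-3.141, 0.026, 3.059]
force: [2.2, 0.6, 0.1]
grip_width: 0.0385
time_s: 16.78
ee_pos: [0.5329, -0.0791, 0.2918]
eef_rot: [-3.141, 0.024, -3.065]
force: [0.1, -0.3, 1.0]
grip_width: 0.0383
time_s: 17.12
ee_pos: [0.5415, -0.1883, 0.2476]
eef_rot: [3.14, 0.019, -3.07]
force: [-1.1, -0.7, -1.5]
grip_width: 0.0389
[ 0.54189345 -0.18612536  0.24903042] 0.03844470663155025
[ 303  241   15  130 1733] [array([ 565.2, -188.2]), array([78.7,  7.9]), np.float64(4.5)] 0.19309687313077972
```

```bash
python3 -m creep '{"translation":[[6,-3,-30],[6,-3,-59],[6,-3,-59],[6,-3,-59]],"yaw":[0,0,0,0],"gripper":[150,150,150,150]}' 40
python3 -m creep '{"translation":[[0,0,0],[0,0,0],[0,0,0],[0,0,0],[0,0,0]],"yaw":[0,0,0,0,0],"gripper":[255,255,255,255,255]}' 40
python3 -m creep '{"translation":[[0,0,0],[0,0,0],[0,0,0],[0,0,0]],"yaw":[0,0,0,0],"gripper":[255,255,255,255]}' 40
python3 -m creep '{"translation":[[0,0,30],[0,0,60],[0,0,97],[0,0,97]],"yaw":[0,0,0,0],"gripper":[255,255,255,255]}' 40
python3 -m creep '{"translation":[[-10,35,0],[-20,70,0],[-30,105,0],[-40,140,0],[-50,178,0]],"yaw":[0,-0.05,-0.1,-0.15,-0.2],"gripper":[255,255,255,255,255]}' 40
python3 -m creep '{"translation":[[-13,35,0],[-26,70,0],[-39,105,0],[-52,140,0],[-62,165,0]],"yaw":[0,-0.08,-0.16,-0.16,-0.16],"gripper":[255,255,255,255,255]}' 40
python3 -m creep '{"translation":[[-18,30,0],[-36,60,0],[-52,92,0],[-52,92,0]],"yaw":[0,0,0,0],"gripper":[255,255,255,255]}' 40
python3 -c "
from station import ctrl
o=ctrl.get_obs();print(o['ee_pos'],o['eef_rot'])"
```

```text
time_s: 17.5
ee_pos: [0.5475, -0.1881, 0.1897]
eef_rot: [3.139, 0.018, -3.068]
force: [0.4, 0.5, 1.2]
grip_width: 0.0388
time_s: 17.92
ee_pos: [0.5477, -0.1881, 0.1904]
eef_rot: [3.139, 0.019, -3.068]
force: [0.8, -0.1, 0.6]
grip_width: 0.0089
time_s: 18.25
ee_pos: [0.5477, -0.1882, 0.1906]
eef_rot: [3.14, 0.019, -3.068]
force: [-0.7, -0.3, 0.5]
grip_width: 0.0063
time_s: 18.58
ee_pos: [0.549, -0.1888, 0.2947]
eef_rot: [-3.139, 0.028, -3.068]
force: [1.0, -1.1, 0.2]
grip_width: 0.0071
time_s: 19.0
ee_pos: [0.4981, -0.0095, 0.2942]
eef_rot: [-3.139, 0.028, 3.012]
force: [-0.1, 0.8, -1.8]
grip_width: 0.0066
time_s: 19.42
ee_pos: [0.4348, 0.1577, 0.2938]
eef_rot: [-3.14, 0.027, 2.852]
force: [0.5, 0.6, -1.4]
grip_width: 0.0066
time_s: 19.75
ee_pos: [0.3803, 0.2536, 0.2935]
eef_rot: [-3.14, 0.026, 2.857]
force: [0.4, -1.5, -1.3]
grip_width: 0.0066
[0.38028495 0.25355171 0.29354029] [-3.14037631  0.02644304  2.85664419]
```

```bash
python3 -m creep '{"translation":[[8,28,-12],[17,56,-12],[26,83,-12],[26,83,-12]],"yaw":[0,0,0,0],"gripper":[255,255,255,255]}' 40
python3 -m creep '{"translation":[[0,0,-20],[0,0,-48],[0,0,-48],[0,0,-48]],"yaw":[0,0,0,0],"gripper":[255,255,255,255]}' 40
python3 -m creep '{"translation":[[0,0,0],[0,0,0],[0,0,0],[0,0,0]],"yaw":[0,0,0,0],"gripper":[150,150,150,150]}' 40
python3 -m creep '{"translation":[[0,0,40],[0,0,80],[0,0,80],[0,0,80]],"yaw":[0,0,0,0],"gripper":[150,150,150,150]}' 40
python3 -m creep '{"translation":[[35,-175,-20],[35,-175,-20],[35,-175,-20],[35,-175,-20],[35,-175,-20]],"yaw":[0,0,0,0,0],"gripper":[0,0,0,0,0]}' 40
python3 - <<'E'
from h import *
print(ctrl.get_obs()['ee_pos'],ctrl.get_obs()['eef_rot'])
I,P,W,uv=cam('wrist'); save(I,'w3.png')
for lo,hi in((.012,.03),(.065,.085)):
    m=(P[...,2]>lo)&(P[...,2]<hi)&(P[...,0]>.33)&(P[...,0]<.55)&(P[...,1]>.08)&(P[...,1]<.24)
    k,l,s,c=cv2.connectedComponentsWithStats(m.astype(np.uint8))
    for i in range(1,k):
        if s[i,4]>300: q=P[l==i]; print(lo,s[i],[np.round(x,1) for x in cv2.minAreaRect((q[:,:2]*1000).astype(np.float32))],np.median(q[:,2]))
I,P,W,uv=cam('scene'); save(np.hstack([cv2.resize(I[120:320,300:460],None,fx=2.5,fy=2.5),cv2.resize(I[210:370,90:250],(400,500))]),'s4.png')
E
```

```text
time_s: 20.08
ee_pos: [0.4068, 0.3396, 0.28]
eef_rot: [-3.14, 0.025, 2.859]
force: [-0.6, -0.1, -2.3]
grip_width: 0.0067
time_s: 20.42
ee_pos: [0.4065, 0.339, 0.2315]
eef_rot: [-3.138, 0.024, 2.858]
force: [0.8, 0.1, -1.2]
grip_width: 0.0066
time_s: 20.75
ee_pos: [0.4068, 0.339, 0.2325]
eef_rot: [-3.139, 0.025, 2.858]
force: [-0.2, -1.1, -0.2]
grip_width: 0.0301
time_s: 21.08
ee_pos: [0.4072, 0.3393, 0.315]
eef_rot: [3.14, 0.028, 2.858]
force: [-0.3, 0.5, -1.9]
grip_width: 0.0388
time_s: 21.5
ee_pos: [0.4422, 0.1603, 0.2937]
eef_rot: [-3.141, 0.026, 2.856]
force: [0.4, 1.3, 0.2]
grip_width: 0.0684
[0.44222521 0.16034861 0.29370569] [-3.14113789  0.02633528  2.85567908]
0.012 [ 300  121   36  140 1802] [array([444.4, 164.5]), array([ 36.1, 150. ]), np.float64(74.7)] 0.02170182138386048
0.065 [ 305  145   27  115 2904] [array([443.3, 164.6]), array([ 24. , 109.1]), np.float64(74.3)] 0.07445000346028419
```

View pics/s4.png

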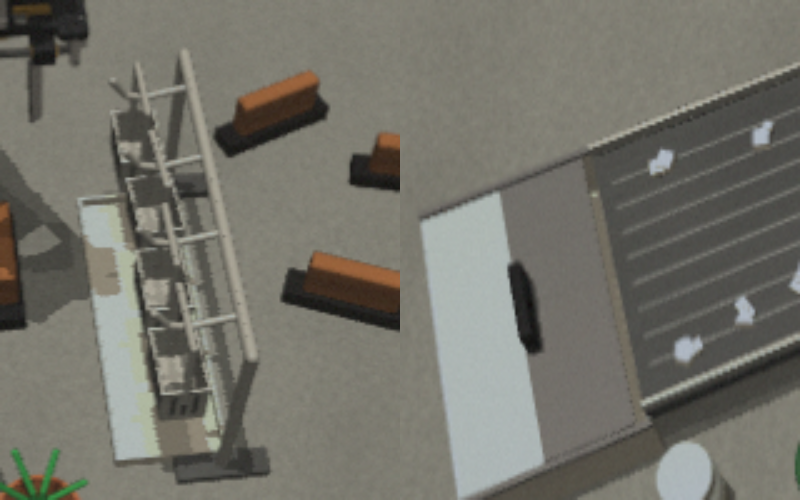

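All four baskets hang in their hooks (left), and the shards are still spread over the board (right). Now I'll open the cover.

```bash
python3 -m creep '{"translation":[[45,-180,0],[45,-180,0],[45,-180,0],[45,-180,0],[45,-180,0]],"yaw":[0.1,0.2,0.26,0.26,0.26],"gripper":[120,120,120,120,120]}' 40
python3 -m creep '{"translation":[[45,-180,-30],[45,-180,-30],[45,-180,-30],[45,-180,-30],[45,-180,-30]],"yaw":[0,0,0,0,0],"gripper":[120,120,120,120,120]}' 40
python3 -m creep '{"translation":[[28,-113,-100],[28,-113,-100],[28,-113,-100],[28,-113,-100],[28,-113,-100]],"yaw":[0,0,0,0,0],"gripper":[120,120,120,120,120]}' 40
python3 - <<'E'
from h import *
print(ctrl.get_obs()['ee_pos'],ctrl.get_obs()['eef_rot'])
I,P,W,uv=cam('wrist'); save(I,'w4.png')
m=(P[...,2]>.085)&(P[...,2]<.11)
k,l,s,c=cv2.connectedComponentsWithStats(m.astype(np.uint8))
for i in range(1,k):
    if s[i,4]>300: q=P[l==i]; print(s[i],[np.round(x,1) for x in cv2.minAreaRect((q[:,:2]*1000).astype(np.float32))],np.median(q[:,2]))
E
```

```text
time_s: 22.02
ee_pos: [0.4876, -0.0198, 0.2936]
eef_rot: [3.141, 0.026, 3.115]
force: [-0.4, -0.1, 0.2]
grip_width: 0.0512
time_s: 22.43
ee_pos: [0.5331, -0.2021, 0.2618]
eef_rot: [3.141, 0.024, 3.114]
force: [-0.0, 0.4, -1.0]
grip_width: 0.0498
time_s: 22.85
ee_pos: [0.5602, -0.3165, 0.1552]
eef_rot: [3.137, 0.017, 3.112]
force: [-1.8, 0.7, -0.6]
grip_width: 0.0497
[ 0.56020032 -0.31650254  0.15523199] [3.13687623 0.01671894 3.11187472]
[ 305  210   26  119 2907] [array([ 562.2, -313.4]), array([14. , 70.4]), np.float64(89.0)] 0.09656709665022578
```

```bash
python3 -m creep '{"translation":[[2,3,-30],[2,3,-64],[2,3,-64],[2,3,-64]],"yaw":[0.01,0.01,0.01,0.01],"gripper":[120,120,120,120]}' 40
python3 -m creep '{"translation":[[0,0,0],[0,0,0],[0,0,0],[0,0,0],[0,0,0]],"yaw":[0,0,0,0,0],"gripper":[255,255,255,255,255]}' 30
python3 -m creep '{"translation":[[0,0,0],[0,0,0],[0,0,0],[0,0,0],[0,0,0]],"yaw":[0,0,0,0,0],"gripper":[255,255,255,255,255]}' 30
python3 -m creep '{"translation":[[0,-25,0],[-1,-50,0],[-1,-75,0],[-1,-89,0],[-1,-90,0]],"yaw":[0,0,0,0,0],"gripper":[255,255,255,255,255]}' 30
```

```text
time_s: 23.23
ee_pos: [0.5629, -0.3105, 0.094]
eef_rot: [3.137, 0.017, 3.124]
force: [0.1, -0.1, 0.7]
grip_width: 0.0498
time_s: 23.65
ee_pos: [0.5631, -0.3107, 0.0949]
eef_rot: [3.137, 0.018, 3.124]
force: [0.3, -1.2, 0.5]
grip_width: 0.0201
time_s: 24.07
ee_pos: [0.5631, -0.3109, 0.0952]
eef_rot: [3.138, 0.019, 3.124]
force: [-2.0, -1.5, 2.8]
grip_width: 0.0138
time_s: 24.48
ee_pos: [0.5621, -0.3953, 0.0948]
eef_rot: [3.122, 0.014, 3.124]
force: [-15.5, 60.3, 27.1]
grip_width: 0.0217
```

```bash
python3 -m creep '{"translation":[[0,2,0],[0,2,0],[0,2,0]],"yaw":[0,0,0],"gripper":[255,255,255]}' 30
python3 - <<'E'
from h import *
I,P,W,uv=cam('wrist'); J=I; I,P,W,uv=cam('top'); save(np.hstack([cv2.resize(J,(480,360)),cv2.resize(I[195:345,440:560],(288,360))]),'w5.png')
m=(P[...,2]>.06)&(P[...,2]<.072); 
for y in range(-235,-430,-15):
    r=[]
    for x in (.47,.65):
        q=(abs(P[...,0]-x)<.008)&(abs(P[...,1]-y/1000)<.006); r.append(np.nanmedian(P[q][:,2]).round(3))
    print(y,r)
E
```

```text
time_s: 24.73
ee_pos: [0.5622, -0.3911, 0.0949]
eef_rot: [3.118, 0.012, 3.125]
force: [-3.9, 12.7, 7.8]
grip_width: 0.014
-235 [np.float64(0.219), np.float64(nan)]
-250 [np.float64(0.427), np.float64(0.005)]
-265 [np.float64(0.448), np.float64(0.004)]
-280 [np.float64(0.453), np.float64(0.006)]
-295 [np.float64(0.454), np.float64(0.005)]
-310 [np.float64(0.075), np.float64(0.008)]
-325 [np.float64(0.069), np.float64(0.013)]
-340 [np.float64(0.442), np.float64(0.067)]
-355 [np.float64(0.435), np.float64(0.066)]
-370 [np.float64(0.07), np.float64(0.065)]
-385 [np.float64(0.412), np.float64(0.066)]
-400 [np.float64(0.409), np.float64(0.065)]
-415 [np.float64(nan), np.float64(0.063)]
  return np.nanmean(a, axis, out=out, keepdims=keepdims)
```

View pics/w5.png

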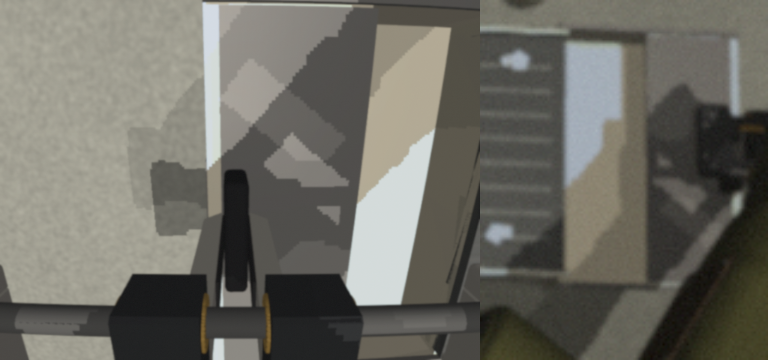

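```bash
python3 -m creep '{"translation":[[0,0,0],[0,0,0],[0,0,0],[0,0,0],[0,0,0]],"yaw":[0,0,0,0,0],"gripper":[120,120,120,120,120]}' 30
python3 -m creep '{"translation":[[0,0,40],[0,20,80],[0,30,80],[0,30,80]],"yaw":[0,0,0,0],"gripper":[120,120,120,120]}' 30
cat > grip.py <<'E'
from h import *
print(ctrl.get_obs()['ee_pos'],ctrl.get_obs()['eef_rot'])
I,P,W,uv=cam('wrist'); save(I,'w6.png')
m=(P[...,2]>.09)&(P[...,2]<.11)
k,l,s,c=cv2.connectedComponentsWithStats(m.astype(np.uint8))
for i in range(1,k):
    if s[i,4]>300: q=P[l==i]; print(s[i],[np.round(x,1) for x in cv2.minAreaRect((q[:,:2]*1000).astype(np.float32))],np.median(q[:,2]))
E
python3 grip.py
```

```text
time_s: 25.25
ee_pos: [0.5621, -0.3912, 0.0948]
eef_rot: [3.118, 0.012, 3.125]
force: [-0.4, 0.6, -0.2]
grip_width: 0.0439
time_s: 25.58
ee_pos: [0.5632, -0.3602, 0.1778]
eef_rot: [3.121, 0.016, 3.126]
force: [-0.9, -0.7, -0.1]
grip_width: 0.0498
[ 0.56319854 -0.36016858  0.17779947] [3.12068269 0.01633882 3.12638047]
[ 249  197   27  109 2302] [array([ 560.3, -389.8]), array([14.2, 69.1]), np.float64(89.2)] 0.09653103086207367
```

```bash
python3 - <<'E'
from h import *
d=np.load('top1.npz');P=d['P']
m=(P[...,2]>.04)&(P[...,2]<.1)&(P[...,1]<-.23)
for x in np.arange(.45,.69,.03):
    q=P[m&(abs(P[...,0]-x)<.01)]; print(round(x,2),'bin end y',np.sort(q[:,1])[[0,3,8]].round(4),'z',q[:,2][np.argmin(q[:,1])].round(3))
I=d['I'];print(P[260,470:555,1].round(3)[::4],P[260,470:555,2].round(3)[::4])
# lip
q=P[m&(abs(P[...,1]+.3)<.02)];print('bin x',np.percentile(q[:,0],[.3,99.7]))
I,P,W,uv=cam('wrist')
m=(P[...,2]>.05)&(P[...,2]<.075)&(P[...,1]<-.35)
for x in np.arange(.5,.64,.03):
    q=P[m&(abs(P[...,0]-x)<.004)]; 
    if len(q)>20: print(round(x,2),'bin end y',np.sort(q[:,1])[[0,5,20]].round(4),len(q))
m=(P[...,2]>.055)&(P[...,2]<.075)&(P[...,1]<-.26)
for x in(.49,.6,.62,.64):
    q=P[m&(abs(P[...,0]-x)<.004)]
    if len(q)>20: print(x,'cover near edge',np.sort(q[:,1])[[-20,-5,-1]].round(4))
E
```

```text
0.45 bin end y [-0.408  -0.4065 -0.4049] z 0.06
0.48 bin end y [-0.4101 -0.4076 -0.4057] z 0.056
0.51 bin end y [-0.4101 -0.408  -0.4066] z 0.059
0.54 bin end y [-0.4079 -0.4069 -0.4048] z 0.06
0.57 bin end y [-0.4089 -0.4075 -0.4062] z 0.06
0.6 bin end y [-0.4095 -0.4088 -0.4065] z 0.061
0.63 bin end y [-0.4103 -0.4089 -0.4079] z 0.061
0.66 bin end y [-0.4114 -0.4082 -0.4068] z 0.06
[-0.209 -0.209 -0.192 -0.242 -0.252 -0.261 -0.274 -0.282 -0.289 -0.302
 -0.307 -0.31  -0.32  -0.342 -0.353 -0.364 -0.373 -0.383 -0.392 -0.404
 -0.442 -0.455] [ 0.074  0.106  0.194  0.063  0.065  0.067  0.059  0.063  0.073  0.065
  0.077  0.098  0.097  0.066  0.064  0.062  0.064  0.066  0.067  0.064
  0.    -0.003]
bin x [0.42581147 0.69569999]
0.5 bin end y [-0.4072 -0.4068 -0.4061] 1106
0.53 bin end y [-0.4073 -0.407  -0.4062] 826
0.56 bin end y [-0.4078 -0.4077 -0.4067] 660
0.59 bin end y [-0.4083 -0.408  -0.407 ] 598
0.62 bin end y [-0.3971 -0.3961 -0.3949] 623
0.49 cover near edge [-0.3088 -0.3081 -0.3079]
0.6 cover near edge [-0.3219 -0.3211 -0.3209]
0.62 cover near edge [-0.322  -0.3211 -0.3204]
0.64 cover near edge [-0.3171 -0.3161 -0.3154]
```

View pics/w6.png

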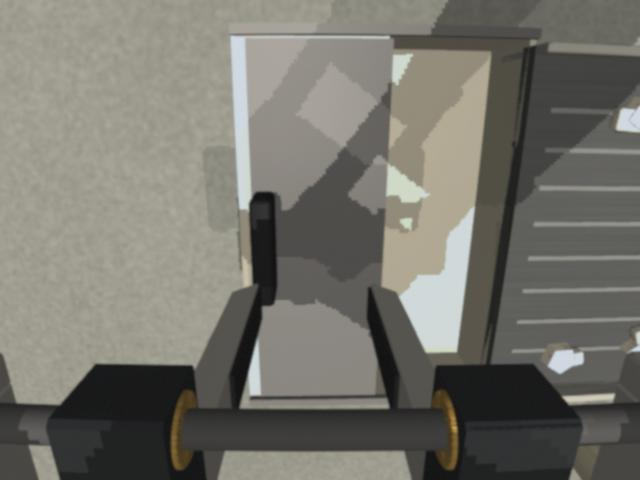

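The bin's far edge is at y=-0.4075, so the origin is at y≈-0.3125. The grip reads -0.3898 against -0.3895 expected when open. The cover is at its stop; it had started about 12 mm open. Shut will be grip y≈-0.3015. Now the scraper.

```bash
python3 -m creep '{"translation":[[-40,180,60],[-40,180,60],[-40,180,60],[-40,180,60],[-40,180,60]],"yaw":[0,0,0,0,0],"gripper":[60,60,60,60,60]}' 30
python3 -m creep '{"translation":[[-40,180,-10],[-40,180,-10],[-40,180,-10],[-40,180,-10],[-40,180,-10]],"yaw":[-0.1,-0.2,-0.25,-0.25,-0.25],"gripper":[60,60,60,60,60]}' 30
python3 -m creep '{"translation":[[-40,165,-60],[-40,165,-60],[-40,165,-60],[-40,165,-60],[-40,165,-60]],"yaw":[0,0,0,0,0],"gripper":[60,60,60,60,60]}' 30
python3 -c "
from station import ctrl
o=ctrl.get_obs();print(o['ee_pos'],o['eef_rot'])"
```

```text
time_s: 26.1
ee_pos: [0.5211, -0.179, 0.2338]
eef_rot: [3.117, 0.01, 3.126]
force: [1.5, -0.1, 0.0]
grip_width: 0.0715
time_s: 26.52
ee_pos: [0.4797, 0.0037, 0.2223]
eef_rot: [3.117, 0.008, 2.877]
force: [-0.2, -0.8, -0.8]
grip_width: 0.0718
time_s: 26.93
ee_pos: [0.4378, 0.1712, 0.1594]
eef_rot: [3.119, 0.004, 2.878]
force: [0.9, -0.4, 0.7]
grip_width: 0.072
[0.43778182 0.17120362 0.15937761] [3.11915829 0.0038269  2.87814219]
```

```bash
python3 -m creep '{"translation":[[6,-7,-40],[6,-7,-80],[6,-7,-102],[6,-7,-102],[6,-7,-102]],"yaw":[0,0,0,0,0],"gripper":[60,60,60,60,60]}' 30
python3 -m creep '{"translation":[[0,0,0],[0,0,0],[0,0,0],[0,0,0],[0,0,0]],"yaw":[0,0,0,0,0],"gripper":[255,255,255,255,255]}' 50
python3 -m creep '{"translation":[[0,0,0],[0,0,0],[0,0,0],[0,0,0],[0,0,0]],"yaw":[0,0,0,0,0],"gripper":[255,255,255,255,255]}' 50
python3 -m creep '{"translation":[[0,0,0],[0,0,0]],"yaw":[0,0],"gripper":[255,255]}' 50
python3 -m creep '{"translation":[[0,0,40],[0,0,80],[0,0,110],[0,0,110]],"yaw":[0,0,0,0],"gripper":[255,255,255,255]}' 50
python3 - <<'E'
from h import *
I,P,W,uv=cam('top')
B=np.array
m=(P[...,2]>.075)&(P[...,2]<.083)&(I.min(-1)>120)&(P[...,1]<.055)&(P[...,1]>-.22)&(P[...,0]>.448)&(P[...,0]<.680)
k,l,s,c=cv2.connectedComponentsWithStats(m.astype(np.uint8))
for i in range(1,k):
    if s[i,4]>8: q=P[l==i]; print('shard',s[i,4],q.mean(0).round(3))
E
```

```text
time_s: 27.35
ee_pos: [0.4434, 0.1637, 0.0564]
eef_rot: [3.121, 0.001, 2.878]
force: [0.5, -0.5, 0.3]
grip_width: 0.072
time_s: 27.77
ee_pos: [0.4437, 0.1637, 0.0571]
eef_rot: [3.12, 0.002, 2.878]
force: [0.9, -1.1, 0.2]
grip_width: 0.0422
time_s: 28.18
ee_pos: [0.4437, 0.1635, 0.0575]
eef_rot: [3.121, 0.002, 2.878]
force: [-2.4, -3.5, 6.5]
grip_width: 0.0236
time_s: 28.35
ee_pos: [0.4437, 0.1633, 0.0575]
eef_rot: [3.121, 0.002, 2.878]
force: [-1.6, -2.4, 2.8]
grip_width: 0.0236
time_s: 28.68
ee_pos: [0.4457, 0.1641, 0.1729]
eef_rot: [3.117, 0.009, 2.878]
force: [0.7, -0.2, -2.5]
grip_width: 0.0237
shard 58 [ 0.655 -0.17   0.08 ]
shard 41 [ 0.644 -0.109  0.079]
shard 40 [ 0.638 -0.047  0.079]
shard 46 [ 0.493 -0.044  0.079]
shard 51 [ 0.48  -0.151  0.08 ]
```

Five shards are seen on the now clear deck. I'll place the scraper at the +y end of the far half.

```bash
python3 -m creep '{"translation":[[32,-27,0],[64,-54,0],[96,-82,0],[128,-110,0],[158,-135,0]],"yaw":[0.1,0.2,0.247,0.247,0.247],"gripper":[255,255,255,255,255]}' 50
python3 -m creep '{"translation":[[0,0,0],[0,0,-15],[0,0,-30],[0,0,-30]],"yaw":[0,0,0,0],"gripper":[255,255,255,255]}' 50
python3 - <<'E'
from h import *
o=ctrl.get_obs();print(o['ee_pos'],o['eef_rot'],o['grip_width'])
I,P,W,uv=cam('wrist'); save(I,'w7.png')
E
```

```text
time_s: 29.15
ee_pos: [0.6031, 0.0272, 0.1671]
eef_rot: [3.118, 0.003, 3.125]
force: [0.1, 1.5, -4.4]
grip_width: 0.0236
time_s: 29.48
ee_pos: [0.601, 0.0271, 0.1317]
eef_rot: [3.118, -0.005, 3.125]
force: [-0.0, 0.2, -4.5]
grip_width: 0.0239
[0.60102494 0.02708362 0.1316919 ] [ 3.11821877 -0.00494742  3.12479228] 0.023934831043519067
```

View pics/w7.png

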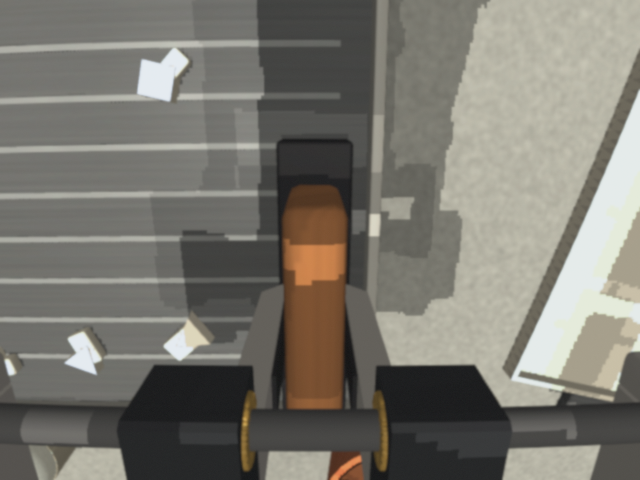

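The scraper is level beside the +y rim (columns 278–352). Three shards lie ahead of it near row 340 and one belongs to the near half at (160,75). Start pass 1.

```bash
python3 -m creep '{"translation":[[2,0,-2],[2,0,-3],[2,-10,-3],[2,-25,-3],[2,-40,-3]],"yaw":[0,0,0,0,0],"gripper":[255,255,255,255,255]}' 50
python3 -m creep '{"translation":[[0,-15,0],[0,-30,0],[-1,-45,0],[-1,-60,0],[-1,-75,0]],"yaw":[0,0,0,0,0],"gripper":[255,255,255,255,255]}' 50
python3 -m creep '{"translation":[[0,-12,0],[0,-24,0],[-1,-36,0],[-1,-48,0],[-1,-60,0]],"yaw":[0,0,0,0,0],"gripper":[255,255,255,255,255]}' 50
python3 - <<'E'
from h import *
o=ctrl.get_obs();print(o['ee_pos'],o['eef_rot'],o['grip_width'])
I,P,W,uv=cam('wrist'); save(I,'w8.png')
E
```

```text
time_s: 29.95
ee_pos: [0.6037, -0.0142, 0.1313]
eef_rot: [3.118, -0.002, 3.126]
force: [0.2, -0.0, -3.2]
grip_width: 0.0239
time_s: 30.37
ee_pos: [0.6026, -0.091, 0.1314]
eef_rot: [3.118, -0.002, 3.125]
force: [-0.1, 1.5, -2.5]
grip_width: 0.0236
time_s: 30.78
ee_pos: [0.6016, -0.152, 0.1314]
eef_rot: [3.118, -0.002, 3.125]
force: [0.0, 0.2, -3.0]
grip_width: 0.0235
[ 0.60160744 -0.15204863  0.13142335] [ 3.11848453e+00 -1.84787339e-03  3.12534736e+00] 0.023518362427762902
```

View pics/w8.png

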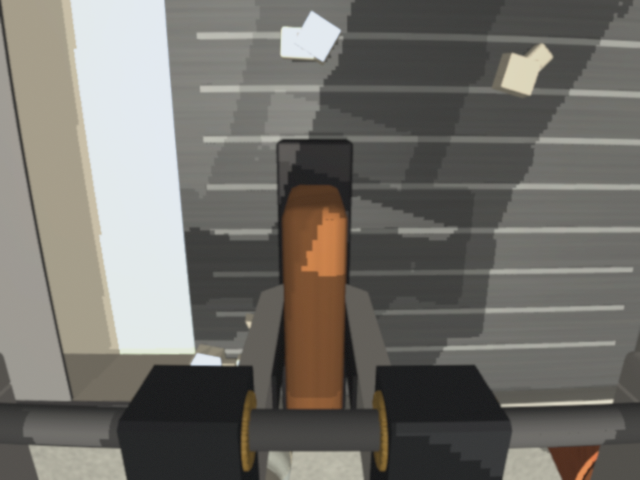

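The scraper is pushing the shards ahead of it (one at (207,358)). It rides about 3 mm high, so I'll lower it a bit and finish the pass slowly.

```bash
python3 -m creep '{"translation":[[0,-5,-4],[0,-10,-5],[0,-18,-5],[0,-26,-5],[0,-32,-5]],"yaw":[0,0,0,0,0],"gripper":[255,255,255,255,255]}' 50
python3 -m creep '{"translation":[[0,-8,-1],[0,-16,-1],[0,-24,-1],[-1,-32,-1],[-1,-38,-1]],"yaw":[0,0,0,0,0],"gripper":[255,255,255,255,255]}' 50
python3 -m creep '{"translation":[[0,-3,0],[0,-6,0],[0,-6,0]],"yaw":[0,0,0],"gripper":[255,255,255]}' 50
python3 -m creep '{"translation":[[0,20,20],[0,40,40],[0,80,50],[0,80,50],[0,80,50]],"yaw":[0,0,0,0,0],"gripper":[255,255,255,255,255]}' 50
python3 - <<'E'
from h import *
o=ctrl.get_obs();print(o['ee_pos'],o['eef_rot'],o['grip_width'])
I,P,W,uv=cam('scene'); save(cv2.resize(I[215:375,90:310],(770,560)),'s5.png')
E
```

```text
time_s: 31.25
ee_pos: [0.6023, -0.1857, 0.1276]
eef_rot: [3.119, 0.001, 3.125]
force: [0.5, 6.6, 8.9]
grip_width: 0.0241
time_s: 31.67
ee_pos: [0.6016, -0.2241, 0.1272]
eef_rot: [3.118, 0.002, 3.125]
force: [0.0, 3.6, 4.9]
grip_width: 0.024
time_s: 31.92
ee_pos: [0.6016, -0.2306, 0.1271]
eef_rot: [3.119, 0.002, 3.125]
force: [-0.9, -2.5, 1.1]
grip_width: 0.0239
time_s: 32.33
ee_pos: [0.6018, -0.1489, 0.1774]
eef_rot: [3.119, 0.002, 3.127]
force: [0.4, 0.1, -4.1]
grip_width: 0.0239
[ 0.60175437 -0.14888533  0.17740776] [3.11906326e+00 2.12408415e-03 3.12748077e+00] 0.023865729560128533
```

View pics/s5.png

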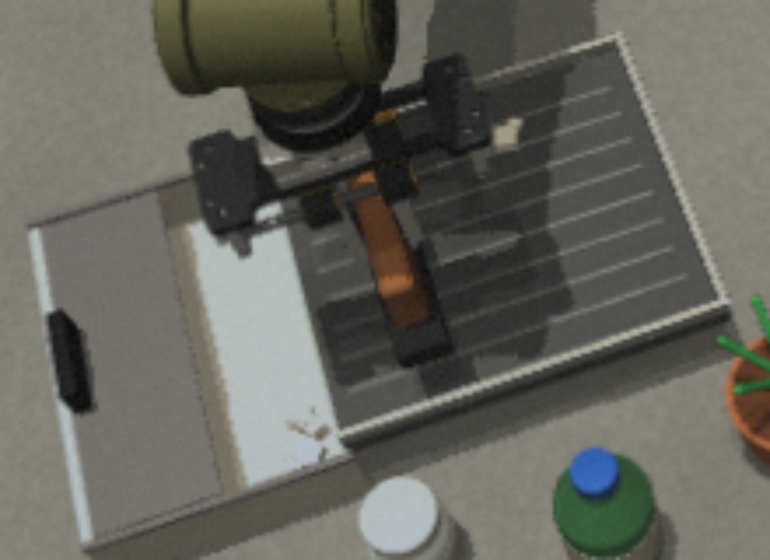

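Three shards are in the bin at (310,435), and the far half of the board is clear. Pass 2 takes the near half.

```bash
python3 -m creep '{"translation":[[-15,36,0],[-31,72,0],[-47,108,0],[-63,144,0],[-78,178,0]],"yaw":[0,0,0,0,0],"gripper":[255,255,255,255,255]}' 50
python3 -m creep '{"translation":[[0,0,-10],[0,0,-25],[0,0,-40],[0,0,-48],[0,0,-48]],"yaw":[0,0,0,0,0],"gripper":[255,255,255,255,255]}' 50
python3 -c "
from station import ctrl
o=ctrl.get_obs();print(o['ee_pos'],o['eef_rot'],o['force'])"
```

```text
time_s: 32.8
ee_pos: [0.5222, 0.0285, 0.1759]
eef_rot: [3.119, -0.0, 3.125]
force: [0.4, 0.6, -2.4]
grip_width: 0.0237
time_s: 33.22
ee_pos: [0.5226, 0.0278, 0.1271]
eef_rot: [3.119, -0.001, 3.124]
force: [1.9, 0.6, -4.4]
grip_width: 0.0238
[0.52255548 0.0278252  0.12714443] [ 3.11914395e+00 -5.38352923e-04  3.12404856e+00] [ 1.9148572   0.56268324 -4.41920574]
```

```bash
python3 -m creep '{"translation":[[1,-10,0],[1,-22,0],[1,-34,0],[1,-46,0],[1,-58,0]],"yaw":[0,0,0,0,0],"gripper":[255,255,255,255,255]}' 50
python3 -m creep '{"translation":[[0,-12,-1],[0,-24,-1],[-1,-36,-1],[-1,-48,-1],[-1,-60,-1]],"yaw":[0,0,0,0,0],"gripper":[255,255,255,255,255]}' 50
python3 -m creep '{"translation":[[0,-12,0],[0,-24,0],[-1,-36,0],[-1,-48,0],[-1,-60,0]],"yaw":[0,0,0,0,0],"gripper":[255,255,255,255,255]}' 50
python3 -m creep '{"translation":[[0,-10,0],[0,-20,0],[0,-30,0],[-1,-40,0],[-1,-48,0]],"yaw":[0,0,0,0,0],"gripper":[255,255,255,255,255]}' 50
python3 -m creep '{"translation":[[0,-8,0],[0,-16,0],[0,-24,0],[0,-30,0],[0,-30,0]],"yaw":[0,0,0,0,0],"gripper":[255,255,255,255,255]}' 50
python3 -m creep '{"translation":[[0,20,20],[0,40,40],[0,80,60],[0,100,60],[0,100,60]],"yaw":[0,0,0,0,0],"gripper":[255,255,255,255,255]}' 50
python3 - <<'E'
from h import *
o=ctrl.get_obs();print(o['ee_pos'],o['eef_rot'],o['grip_width'])
I,P,W,uv=cam('scene'); J=cam('wrist')[0]; save(np.hstack([cv2.resize(I[215:375,90:310],(420,305)),cv2.resize(J,(380,305))]),'s6.png')
E
```

```text
time_s: 33.63
ee_pos: [0.5234, -0.032, 0.127]
eef_rot: [3.119, -0.001, 3.123]
force: [0.3, 0.1, -2.6]
grip_width: 0.0238
time_s: 34.05
ee_pos: [0.5226, -0.0932, 0.1267]
eef_rot: [3.119, 0.0, 3.123]
force: [-0.3, 4.9, 6.0]
grip_width: 0.0237
time_s: 34.47
ee_pos: [0.5215, -0.1544, 0.1267]
eef_rot: [3.119, 0.0, 3.123]
force: [0.2, 2.6, 1.4]
grip_width: 0.0241
time_s: 34.88
ee_pos: [0.5204, -0.2034, 0.1268]
eef_rot: [3.119, 0.0, 3.123]
force: [-0.2, 2.3, 2.2]
grip_width: 0.0237
time_s: 35.3
ee_pos: [0.5201, -0.2345, 0.1263]
eef_rot: [3.119, -0.0, 3.122]
force: [-0.1, -0.1, -3.7]
grip_width: 0.0237
time_s: 35.72
ee_pos: [0.5204, -0.1311, 0.1877]
eef_rot: [3.119, 0.002, 3.125]
force: [0.2, -0.3, -3.4]
grip_width: 0.024
[ 0.52042837 -0.1310527   0.18765074] [3.11882553e+00 1.56784292e-03 3.12486341e+00] 0.023955421759618786
```

View pics/s6.png

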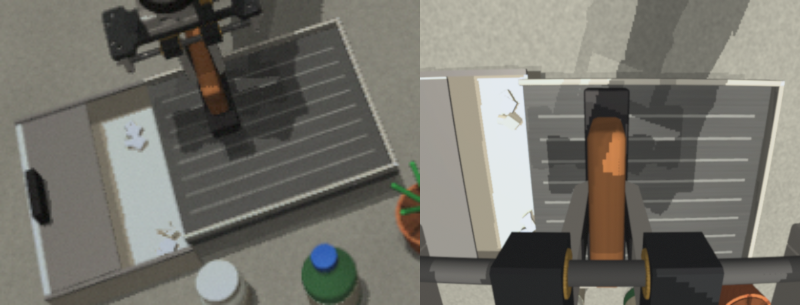

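Both shards from the near half are in the bin at (133,135), with the other pair/trio at (168,238), and the board is clear. I'll set the scraper down upright on the worktop.

```bash
python3 -m creep '{"translation":[[-10,36,0],[-20,72,0],[-30,108,0],[-40,144,0],[-45,170,0]],"yaw":[0,0,0,0,0],"gripper":[255,255,255,255,255]}' 50
python3 -m creep '{"translation":[[-10,30,0],[-20,60,0],[-32,100,0],[-32,100,0],[-32,100,0]],"yaw":[0,0,0,0,0],"gripper":[255,255,255,255,255]}' 50
python3 -m creep '{"translation":[[0,0,-40],[0,0,-80],[0,0,-110],[0,0,-120],[0,0,-120]],"yaw":[0,0,0,0,0],"gripper":[255,255,255,255,255]}' 50
python3 -c "
from station import ctrl
o=ctrl.get_obs();print(o['ee_pos'],o['eef_rot'],o['force'])"
```

```text
time_s: 36.23
ee_pos: [0.474, 0.0376, 0.186]
eef_rot: [3.119, -0.001, 3.123]
force: [1.3, -0.9, -4.1]
grip_width: 0.0237
time_s: 36.65
ee_pos: [0.4416, 0.1385, 0.1857]
eef_rot: [3.119, -0.002, 3.126]
force: [0.2, -1.0, -3.5]
grip_width: 0.0236
time_s: 37.07
ee_pos: [0.441, 0.1371, 0.0637]
eef_rot: [3.121, -0.006, 3.124]
force: [0.4, -0.4, -3.6]
grip_width: 0.0235
[0.44098652 0.13712899 0.06373768] [ 3.12059015 -0.00620405  3.12416917] [ 0.35327761 -0.36716539 -3.63383663]
```

```bash
python3 -m creep '{"translation":[[0,0,-4],[0,0,-7],[0,0,-7],[0,0,-7]],"yaw":[0,0,0,0],"gripper":[255,255,255,255]}' 20
python3 -m creep '{"translation":[[0,0,0],[0,0,0],[0,0,0],[0,0,0],[0,0,0]],"yaw":[0,0,0,0,0],"gripper":[100,100,100,100,100]}' 20
python3 -m creep '{"translation":[[0,0,40],[0,0,80],[0,0,120],[0,0,150],[0,0,150]],"yaw":[0,0,0,0,0],"gripper":[100,100,100,100,100]}' 20
python3 -m creep '{"translation":[[40,-185,0],[40,-185,0],[40,-185,0],[40,-185,0],[40,-185,0]],"yaw":[0,0,0,0,0],"gripper":[120,120,120,120,120]}' 20
python3 -m creep '{"translation":[[40,-185,0],[40,-185,0],[40,-185,0],[40,-185,0],[40,-185,0]],"yaw":[0,0,0,0,0],"gripper":[120,120,120,120,120]}' 20
python3 -m creep '{"translation":[[38,-145,-30],[38,-145,-30],[38,-145,-30],[38,-145,-30],[38,-145,-30]],"yaw":[0,0,0,0,0],"gripper":[120,120,120,120,120]}' 20
python3 grip.py
python3 - <<'E'
from h import *
I,P,W,uv=cam('top')
for lo,hi in((.012,.03),(.065,.085)):
    m=(P[...,2]>lo)&(P[...,2]<hi)&(P[...,0]>.33)&(P[...,0]<.55)&(P[...,1]>.08)&(P[...,1]<.2)
    q=P[m]; print('scraper',[np.round(x,1) for x in cv2.minAreaRect((q[:,:2]*1000).astype(np.float32))],np.median(q[:,2]))
q=P[(P[...,0]>.44)&(P[...,0]<.685)&(P[...,1]>-.29)&(P[...,1]<-.25)&(P[...,2]>-.01)&(P[...,2]<.1)];print('max z in bin mouth',np.percentile(q[:,2],[50,95,99.5]))
E
```

```text
time_s: 37.4
ee_pos: [0.4416, 0.1371, 0.0577]
eef_rot: [3.12, -0.005, 3.124]
force: [0.5, 0.8, -3.1]
grip_width: 0.0241
time_s: 37.82
ee_pos: [0.4417, 0.1372, 0.0579]
eef_rot: [3.12, -0.004, 3.124]
force: [-0.8, -0.2, 0.4]
grip_width: 0.0537
time_s: 38.23
ee_pos: [0.4436, 0.1377, 0.2139]
eef_rot: [3.118, 0.005, 3.124]
force: [1.3, 0.2, 0.7]
grip_width: 0.0572
time_s: 38.65
ee_pos: [0.4838, -0.0507, 0.2136]
eef_rot: [3.118, 0.005, 3.123]
force: [-0.4, -0.5, -0.1]
grip_width: 0.0496
time_s: 39.07
ee_pos: [0.5237, -0.2392, 0.2127]
eef_rot: [3.118, 0.004, 3.121]
force: [-0.1, 1.6, 0.0]
grip_width: 0.0495
time_s: 39.48
ee_pos: [0.5608, -0.3886, 0.1787]
eef_rot: [3.117, 0.001, 3.117]
force: [-0.9, -0.1, -1.2]
grip_width: 0.05
[ 0.56079045 -0.38859001  0.17872172] [3.11674768e+00 8.89826159e-04 3.11722320e+00]
[ 296  202   24  108 2366] [array([ 560.5, -389.9]), array([14. , 69.4]), np.float64(89.3)] 0.0966187323416077
scraper [array([439., 125.]), array([ 71.9, 147.1]), np.float64(85.1)] 0.0221986041241804
scraper [array([438.9, 139.6]), array([ 23.8, 110.1]), np.float64(89.7)] 0.07491307740372521
max z in bin mouth [0.00541211 0.01756339 0.02415006]
```

```bash
python3 -m creep '{"translation":[[0,-1,-40],[0,-1,-80],[0,-1,-86],[0,-1,-86]],"yaw":[0,0,0,0],"gripper":[120,120,120,120]}' 30
python3 -m creep '{"translation":[[0,0,0],[0,0,0],[0,0,0],[0,0,0],[0,0,0]],"yaw":[0,0,0,0,0],"gripper":[255,255,255,255,255]}' 30
python3 -m creep '{"translation":[[0,0,0],[0,0,0],[0,0,0],[0,0,0]],"yaw":[0,0,0,0],"gripper":[255,255,255,255]}' 30
python3 -m creep '{"translation":[[0,22,0],[1,44,0],[1,62,0],[1,74,0],[1,80,0]],"yaw":[0,0,0,0,0],"gripper":[255,255,255,255,255]}' 30
python3 -c "
from station import ctrl
o=ctrl.get_obs();print(o['ee_pos'],o['eef_rot'],o['force'])"
```

```text
time_s: 39.92
ee_pos: [0.5606, -0.384, 0.0933]
eef_rot: [3.114, -0.001, 3.121]
force: [-0.0, 0.5, 1.0]
grip_width: 0.0498
time_s: 40.33
ee_pos: [0.5611, -0.3846, 0.0948]
eef_rot: [3.116, 0.001, 3.121]
force: [-0.1, -2.5, 1.0]
grip_width: 0.0201
time_s: 40.67
ee_pos: [0.5611, -0.3848, 0.095]
eef_rot: [3.117, 0.001, 3.121]
force: [-1.9, -2.1, 2.1]
grip_width: 0.0137
time_s: 41.08
ee_pos: [0.5623, -0.3036, 0.0951]
eef_rot: [3.117, 0.001, 3.122]
force: [3.0, -2.8, -3.7]
grip_width: 0.0143
[ 0.56230641 -0.30357935  0.09508876] [3.11680769e+00 1.27187987e-03 3.12160499e+00] [ 3.0251601  -2.82074515 -3.66234507]
```

```bash
python3 -m creep '{"translation":[[0,2,0],[0,4,0],[0,6,0],[0,6,0]],"yaw":[0,0,0,0],"gripper":[255,255,255,255]}' 30
python3 -m creep '{"translation":[[0,2,0],[0,3,0],[0,3,0]],"yaw":[0,0,0],"gripper":[255,255,255]}' 30
```

```text
time_s: 41.42
ee_pos: [0.5623, -0.3026, 0.0951]
eef_rot: [3.125, 0.004, 3.12]
force: [6.3, -33.3, -13.0]
grip_width: 0.0141
time_s: 41.67
ee_pos: [0.5623, -0.3027, 0.0951]
eef_rot: [3.13, 0.006, 3.118]
force: [3.0, -19.2, -7.4]
grip_width: 0.0139
```

It is firmly against the stop. Release, lift and check.

```bash
python3 -m creep '{"translation":[[0,0,0],[0,0,0],[0,0,0],[0,0,0],[0,0,0]],"yaw":[0,0,0,0,0],"gripper":[120,120,120,120,120]}' 30
python3 -m creep '{"translation":[[0,0,40],[0,0,80],[0,0,120],[0,0,120]],"yaw":[0,0,0,0],"gripper":[120,120,120,120]}' 30
python3 grip.py
python3 -m creep '{"translation":[[-150,0,100],[-150,0,100],[-150,0,100],[-150,0,100],[-150,0,100]],"yaw":[0,0,0,0,0],"gripper":[120,120,120,120,120]}' 30
python3 - <<'E'
from h import *
I,P,W,uv=cam('scene'); save(I[100:400,80:500],'s7.png')
I,P,W,uv=cam('top'); 
n=np.array([.2776,.9607]);t=np.array([.9607,-.2776])
m=np.zeros((480,640),bool);m[140:335,195:330]=1
p=P[m&(P[...,2]>.225)&(P[...,2]<.248)]; s=p[:,:2]@n*1000-487.7; tt=p[:,:2]@t*1000
for h in(319.5,413.5,508,602.5):
    k=(abs(tt-h)>10)&(abs(tt-h)<36)&(s<-15); print(h,k.sum(),s[k].mean().round(1),p[k,2].mean().round(3),[ (p[k&((tt-h)*g>0),2].mean()).round(4) for g in(-1,1)])
E
```

```text
time_s: 42.08
ee_pos: [0.5623, -0.3025, 0.0951]
eef_rot: [3.129, 0.006, 3.118]
force: [0.5, -0.4, -0.6]
grip_width: 0.0438
time_s: 42.42
ee_pos: [0.5642, -0.3034, 0.224]
eef_rot: [3.135, 0.016, 3.119]
force: [0.0, -0.2, 0.4]
grip_width: 0.0494
[ 0.56422211 -0.30338754  0.22401825] [3.13507616 0.01599798 3.11893381]
[ 304  184   20   94 1765] [array([ 562., -302.]), array([13.5, 69.8]), np.float64(89.1)] 0.09657979872576455
[573 446  25  23 421] [array([776.3, -58.4]), array([35.7, 12.8]), np.float64(86.8)] 0.10247534012265697
time_s: 42.88
ee_pos: [0.411, -0.303, 0.3225]
eef_rot: [3.135, 0.014, 3.118]
force: [0.9, -1.2, 0.1]
grip_width: 0.0497
319.5 94 -50.3 0.235 [np.float64(0.2339), np.float64(0.2353)]
413.5 89 -45.9 0.235 [np.float64(0.2335), np.float64(0.2361)]
508 51 -70.8 0.23 [np.float64(0.2293), np.float64(0.2397)]
602.5 91 -50.1 0.234 [np.float64(0.2335), np.float64(0.2356)]
```

View pics/s7.png

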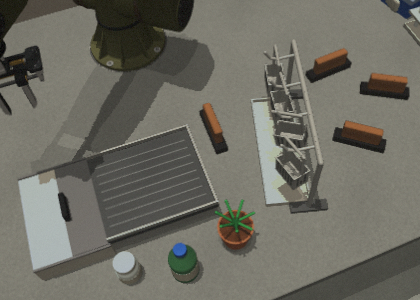

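The cover is shut: grip at -0.3020, so 87.9 mm of travel. The rack looks changed though: the third hook's basket reads oddly. I'll look closer.

```bash
python3 -m creep '{"translation":[[80,140,0],[80,140,0],[80,140,0],[80,140,0],[80,140,0]],"yaw":[0,0,0,0,0],"gripper":[120,120,120,120,120]}' 30
python3 -m creep '{"translation":[[20,150,30],[20,150,30],[20,150,30],[20,150,30],[20,150,30]],"yaw":[-0.1,-0.2,-0.26,-0.26,-0.26],"gripper":[120,120,120,120,120]}' 30
python3 -m creep '{"translation":[[-20,120,40],[-20,120,40],[-20,120,40],[-20,120,40]],"yaw":[0,0,0,0],"gripper":[120,120,120,120]}' 30
python3 - <<'E'
from h import *
print(ctrl.get_obs()['ee_pos'])
I,P,W,uv=cam('wrist'); np.savez('w9.npz',I=I,P=P)
J=cam('scene')[0]; save(np.hstack([cv2.resize(I,(533,400)),cv2.resize(J[130:320,330:440],(232,400))]),'s8.png')
m=(P[...,2]>.15)&(P[...,2]<.32)&(P[...,0]>.35)
n=np.array([.2776,.9607]);t=np.array([.9607,-.2776])
p=P[(P[...,2]>.205)&(P[...,2]<.3)&(P[...,1]>.15)]; s=p[:,:2]@n*1000-487.7; tt=p[:,:2]@t*1000
for h in(319.5,413.5,508,602.5):
    k=(abs(tt-h)>10)&(abs(tt-h)<38)&(s<-14)&(s>-120); print(h,k.sum())
    for g in np.arange(-36,36,8):
        j=k&(tt-h>g)&(tt-h<g+8)
        if j.sum()>5: print('   ',g,s[j].mean().round(1),p[j,2].max().round(3),p[j,2].mean().round(3))
E
```

```text
time_s: 43.4
ee_pos: [0.4951, -0.1582, 0.3192]
eef_rot: [3.133, 0.012, 3.123]
force: [-0.3, -0.2, -1.1]
grip_width: 0.0498
time_s: 43.82
ee_pos: [0.516, -0.0032, 0.3485]
eef_rot: [3.132, 0.011, 2.867]
force: [-0.5, -1.0, 0.2]
grip_width: 0.0494
time_s: 44.15
ee_pos: [0.4958, 0.121, 0.3888]
eef_rot: [3.131, 0.011, 2.871]
force: [-1.2, 0.7, 0.7]
grip_width: 0.0498
[0.49580762 0.12104102 0.38879503]
319.5 1217
    -36 -49.5 0.235 0.227
    -28 -49.6 0.235 0.233
    -20 -49.6 0.236 0.233
    -12 -49.8 0.235 0.233
    4 -50.0 0.237 0.234
    12 -50.3 0.238 0.235
    20 -50.2 0.238 0.235
    28 -51.6 0.238 0.226
413.5 1010
    -36 -49.1 0.235 0.228
    -28 -48.5 0.235 0.233
    -20 -47.8 0.237 0.234
    -12 -47.6 0.236 0.233
    4 -46.4 0.237 0.234
    12 -46.0 0.237 0.235
    20 -45.4 0.238 0.235
    28 -45.7 0.238 0.226
508 404
    -28 -84.6 0.228 0.219
    -20 -77.5 0.232 0.227
    -12 -67.5 0.233 0.23
    4 -25.3 0.242 0.239
    12 -22.7 0.241 0.24
602.5 179
    -36 -68.0 0.233 0.219
```

View pics/s8.png

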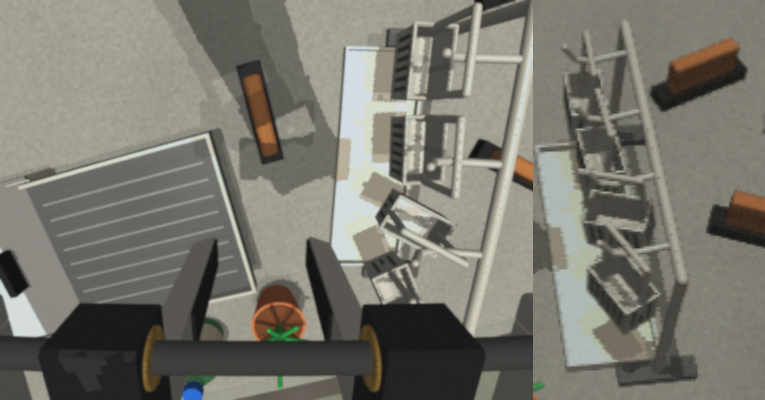

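Third and fourth baskets have turned about the vertical on their hooks. They were evidently knocked, since they hung straight in the earlier picture. I'll measure them from closer.

```bash
python3 -m creep '{"translation":[[140,110,-20],[140,110,-20],[140,110,-20],[140,110,-20],[140,110,-20]],"yaw":[0,0,0,0,0],"gripper":[120,120,120,120,120]}' 30
cat > hang.py <<'E'
from h import *
o=ctrl.get_obs();print(o['time_s'],o['ee_pos'])
I,P,W,uv=cam('wrist'); np.savez('w10.npz',I=I,P=P); save(I,'w10.png')
n=np.array([.2776,.9607]);t=np.array([.9607,-.2776])
S=P[...,:2]@n*1000-487.7; T=P[...,:2]@t*1000
for h in(508,602.5):
    print(h)
    for g in range(-44,45,6):
        m=(T-h>g)&(T-h<g+6)&(S<-14)&(S>-110)&(P[...,2]>.19)&(P[...,2]<.27)&(abs(T-h)>6)
        if m.sum()>5: print('  ',g+3,m.sum(),'s',S[m].min().round(),S[m].max().round(),'z',P[m][:,2].min().round(3),P[m][:,2].max().round(3))
E
python3 hang.py
```

```text
time_s: 44.67
ee_pos: [0.6395, 0.2288, 0.3611]
eef_rot: [3.136, 0.004, 2.87]
force: [-1.6, -0.8, -1.2]
grip_width: 0.0498
44.6667 [0.63948708 0.22876857 0.36107765]
508
   -23 66 s -88.0 -76.0 z 0.195 0.228
   -17 206 s -88.0 -65.0 z 0.193 0.231
   -11 224 s -81.0 -53.0 z 0.225 0.234
   -5 79 s -69.0 -48.0 z 0.227 0.234
   7 164 s -82.0 -16.0 z 0.215 0.252
   13 86 s -31.0 -15.0 z 0.215 0.242
602.5
   -35 190 s -70.0 -61.0 z 0.19 0.233
   -29 97 s -69.0 -57.0 z 0.191 0.233
   -23 88 s -66.0 -56.0 z 0.229 0.234
   -17 85 s -62.0 -52.0 z 0.229 0.235
   -11 92 s -60.0 -49.0 z 0.229 0.235
   -5 26 s -57.0 -49.0 z 0.232 0.235
   7 13 s -65.0 -16.0 z 0.226 0.234
```

View pics/w10.png

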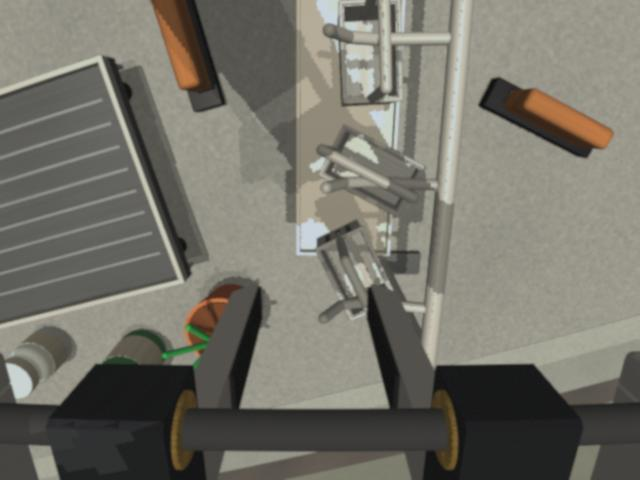

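Both baskets still hang in their troughs. Basket C's bar runs from s -88 to -15 mm with its middle near -50, about 0.2 rad off level. Basket D's bar is level near -52. Both are inside the limits. I'll check that they are still before handing in.

```bash
python3 -m creep '{"translation":[[0,0,0],[0,0,0],[0,0,0],[0,0,0],[0,0,0]],"yaw":[0,0,0,0,0],"gripper":[120,120,120,120,120]}' 30
python3 -m creep '{"translation":[[0,0,0],[0,0,0],[0,0,0],[0,0,0],[0,0,0]],"yaw":[0,0,0,0,0],"gripper":[120,120,120,120,120]}' 30 >/dev/null
python3 -m creep '{"translation":[[0,0,0],[0,0,0],[0,0,0],[0,0,0],[0,0,0]],"yaw":[0,0,0,0,0],"gripper":[120,120,120,120,120]}' 30 >/dev/null
python3 hang.py
python3 - <<'E'
from h import *
# box rim plane tilt of the basket hanging in hook C / D
d=np.load('w10.npz');P=d['P']
n=np.array([.2776,.9607]);t=np.array([.9607,-.2776])
S=P[...,:2]@n*1000-487.7; T=P[...,:2]@t*1000
for h in(508,602.5):
    m=(abs(T-h)<50)&(S<0)&(S>-110)&(P[...,2]>.135)&(P[...,2]<.19); q=P[m]
    print(h,m.sum(),'S',S[m].mean().round(1),'T',(T[m]-h).mean().round(1),'z pct',np.percentile(q[:,2],[5,50,95]).round(3))
E
```

```text
time_s: 45.13
ee_pos: [0.6393, 0.2281, 0.3619]
eef_rot: [3.136, 0.005, 2.87]
force: [0.9, -0.3, -0.3]
grip_width: 0.0498
45.9667 [0.6392617  0.22808687 0.36194639]
508
   -23 52 s -88.0 -78.0 z 0.195 0.227
   -17 222 s -88.0 -65.0 z 0.19 0.231
   -11 227 s -81.0 -53.0 z 0.225 0.234
   -5 76 s -69.0 -48.0 z 0.229 0.234
   7 175 s -80.0 -16.0 z 0.22 0.251
   13 85 s -32.0 -18.0 z 0.237 0.242
602.5
   -35 212 s -70.0 -61.0 z 0.191 0.234
   -29 93 s -69.0 -58.0 z 0.195 0.235
   -23 82 s -66.0 -56.0 z 0.228 0.235
   -17 84 s -62.0 -52.0 z 0.23 0.236
   -11 85 s -61.0 -50.0 z 0.23 0.235
   -5 27 s -57.0 -50.0 z 0.231 0.235
   7 9 s -62.0 -15.0 z 0.227 0.233
508 1416 S -42.1 T 2.3 z pct [0.14  0.161 0.17 ]
602.5 1383 S -55.4 T -7.6 z pct [0.139 0.161 0.168]
```

They are still. I'll move the arm clear and hand in.

```bash
python3 -m creep '{"translation":[[-40,-60,30],[-80,-120,30],[-100,-140,30],[-100,-140,30],[-100,-140,30]],"yaw":[0,0,0,0,0],"gripper":[120,120,120,120,120]}' 30
python3 -m creep '{"translation":[[0,0,0],[0,0,0]],"yaw":[0,0],"gripper":[120,120]}' 30 
python3 -c "
from station import ctrl
print(ctrl.hand_in())"
```

```text
time_s: 46.43
ee_pos: [0.5368, 0.0848, 0.3938]
eef_rot: [3.135, 0.007, 2.868]
force: [0.4, 0.3, 0.7]
grip_width: 0.0503
time_s: 46.6
ee_pos: [0.5368, 0.0846, 0.3947]
eef_rot: [3.135, 0.009, 2.867]
force: [1.8, 0.2, -0.5]
grip_width: 0.0499
the job is handed in; nothing more can be done
None
```

I hung all four baskets, opened the cover, scraped the five shards I could see into the bin in two passes, set the scraper upright on the worktop and shut the cover. I handed in at 46.6 s; it reports no verdict. No finger came near a shard, and I did not touch the bottle, jar or plant.

**Last checks**
- **Cover:** it moved 87.9 mm between the open and shut readings, and I felt it meet the stop at both ends. It had started about 12 mm open.
- **Shards:** the board was clear after the second pass. The highest point in the bin mouth was about 24 mm, against the 45 mm limit. I could not look again once the cover was shut.
- **Scraper:** it stands at its proper height (foot top at 22 mm, grip top at 75 mm), so it is upright.

**What disagreed**
- **Two baskets turned:** the ones on the third and fourth hooks had hung straight but were later found turned about the vertical, the third by roughly 57° and the fourth by 23°. I think they were knocked.
- **Left as found:** I did not rehang them. Both bars are still in their hooks about 231 mm up, with their middles about 50 mm out from the rail. The third tilts about 0.2 rad, against the 0.45 limit. Readings 1.3 s apart showed no movement.
- **First grasp missed:** the fingers closed more slowly than I allowed for, so I repeated it. The basket was not disturbed.

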